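Stack the graded fruit tubs on their cradles

TASK

First lift the rinse can by its handle off the red cradle and stand it upright, wholly on the round rubber mat. Then load the cradles with all the lidded fruit tubs on the table: red lids in one stack on the red cradle, green lids in one stack on the green cradle, the lowest tub with its feet in the cradle's pockets so that it holds the tub-present pin down and every tub above it with its feet down in the corner recesses of the lid below. Do not knock over or shift the glass beaker.

Things in the scene. Friction and masses are not known exactly. Their poses are not given: they have to be found in the camera images.
- can_c (a point): Low stainless rinse can with a fixed bail handle and a heavy base (84 mm across, lid rim 88 mm, 60 mm high; 120 mm over the handle, 0.4 kg). This point is on its upright axis, 30 mm above its underside, half-way up the can itself. z up. It starts standing on the deck of the red cradle.
- can_grip (a point): Middle of the can's handle bar, 115 mm above the can's underside: a straight round bar 9 mm thick and 68 mm long along this point's y axis, with 50 mm of free space beneath it down to the lid. Pinch it across x from above.
- mat: Round black rubber mat, fixed to the table, 150 mm across, 3 mm thick; origin at the centre of its underside (table height).
- beaker_c (a point): Empty glass beaker, 66 mm across, 85 mm high; a bystander. This point is half-way up on its axis.
- cradle_red: Fixed red cradle, 128 x 104 mm (x by y), deck 20 mm above the table; origin: centre of its underside. Four deck pockets 20 x 20 mm, 5 mm deep, centred at x = +-39, y = +-27 mm, take a tub's feet with 3.5 mm of play each way; a seated tub's centre is then 65 mm above the table. Tub-present pin between the two +x pockets.
- pin_red (a joint): Tub-present pin of the red cradle, orange cap 14 mm across at x = +39, y = 0 mm on the cradle: 0 when up (top 52 mm above the table), 0.006 m right down; light spring (0.3 to 0.6 N). A tub with its feet in the pockets holds it at about 0.005; one not in the pockets does not press it.
- cradle_green: Fixed green cradle, 128 x 104 mm (x by y), deck 20 mm above the table; origin: centre of its underside. Four deck pockets 20 x 20 mm, 5 mm deep, centred at x = +-39, y = +-27 mm, take a tub's feet with 3.5 mm of play each way; a seated tub's centre is then 65 mm above the table. Tub-present pin between the two +x pockets.
- pin_green (a joint): Tub-present pin of the green cradle, orange cap 14 mm across at x = +39, y = 0 mm on the cradle: 0 when up (top 52 mm above the table), 0.006 m right down; light spring (0.3 to 0.6 N). A tub with its feet in the pockets holds it at about 0.005; one not in the pockets does not press it.
- red1_c (a point): Red-lidded fruit tub, 0.35 kg (None if absent). Point: its centre, 50 mm above the foot soles; x along it. Lid 104 x 80 mm (x by y), top 77 mm above the soles; centred on it a white grip rib 60 (x) x 16 (y) x 23 mm high. Feet 13 x 13 x 32 mm, and lid pockets 20 x 20 x 5 mm deep, at x = +-39, y = +-27: stacked tubs stand 72 mm above one another. A half turn is the same.
- red2_c (a point): Red-lidded fruit tub, 0.35 kg (None if absent). Point: its centre, 50 mm above the foot soles; x along it. Lid 104 x 80 mm (x by y), top 77 mm above the soles; centred on it a white grip rib 60 (x) x 16 (y) x 23 mm high. Feet 13 x 13 x 32 mm, and lid pockets 20 x 20 x 5 mm deep, at x = +-39, y = +-27: stacked tubs stand 72 mm above one another. A half turn is the same.
- red3_c (a point): Red-lidded fruit tub, 0.35 kg (None if absent). Point: its centre, 50 mm above the foot soles; x along it. Lid 104 x 80 mm (x by y), top 77 mm above the soles; centred on it a white grip rib 60 (x) x 16 (y) x 23 mm high. Feet 13 x 13 x 32 mm, and lid pockets 20 x 20 x 5 mm deep, at x = +-39, y = +-27: stacked tubs stand 72 mm above one another. A half turn is the same.
- green1_c (a point): Green-lidded fruit tub, 0.35 kg (None if absent). Point: its centre, 50 mm above the foot soles; x along it. Lid 104 x 80 mm (x by y), top 77 mm above the soles; centred on it a white grip rib 60 (x) x 16 (y) x 23 mm high. Feet 13 x 13 x 32 mm, and lid pockets 20 x 20 x 5 mm deep, at x = +-39, y = +-27: stacked tubs stand 72 mm above one another. A half turn is the same.
- green2_c (a point): Green-lidded fruit tub, 0.35 kg (None if absent). Point: its centre, 50 mm above the foot soles; x along it. Lid 104 x 80 mm (x by y), top 77 mm above the soles; centred on it a white grip rib 60 (x) x 16 (y) x 23 mm high. Feet 13 x 13 x 32 mm, and lid pockets 20 x 20 x 5 mm deep, at x = +-39, y = +-27: stacked tubs stand 72 mm above one another. A half turn is the same.
- green3_c (a point): Green-lidded fruit tub, 0.35 kg (None if absent). Point: its centre, 50 mm above the foot soles; x along it. Lid 104 x 80 mm (x by y), top 77 mm above the soles; centred on it a white grip rib 60 (x) x 16 (y) x 23 mm high. Feet 13 x 13 x 32 mm, and lid pockets 20 x 20 x 5 mm deep, at x = +-39, y = +-27: stacked tubs stand 72 mm above one another. A half turn is the same.

How it is judged:
By the outcome, as a careful person would: the job done as asked, in the order asked, and still so for the second after the job is handed in, with the robot touching nothing.
Of red1, red2, red3 only 2 to 3 are there at a start; the rules pass over those that are not, and their reading is None.
Of green1, green2, green3 only 2 to 3 are there at a start; the rules pass over those that are not, and their reading is None.
At some moment in a run one of can may be knocked a few centimetres aside while the robot is not near it.
It also fails if it takes over 210 s, if anything falls off the work surface, if the arm or the gripper's body presses on something with over 40 N, if the wrist force passes 120 N, or if a joint passes its speed limit or range.

ROBOT

A 6-joint arm with a two-finger parallel gripper is mounted at the origin on the work surface. World frame = base frame: x ahead of the robot, y to its left, z up, the work surface at z = 0. Lengths are in m, angles in rad, forces in N, time in s.
With the tool pointing down it reaches from about 0.3 to 0.775 m from the base axis. Payload 14.6 kg.
Tool frame: the origin (TCP) lies on the centre line of the jaws, within the pads' length; the fingertips stand 19 mm ahead of it and the grasp point (between the pads) is the TCP (tip_reach is the distance from the TCP to the fingertips, in m); z points along the fingers, y is the direction in which the jaws open and shut (so a half turn about z gives the same grasp; the last joint's range is limited). The gripper opens to 85 mm and grips with 20 to 120 N. Pads are 22 mm wide; open, the fingers measure 114 mm over their backs; the gripper's body (76 mm by 85 mm) begins 54 mm behind the grasp point. The pads swing forward as they close: fully open they stand 13 mm farther back than shut.
Start: joints at [-1.338, 0.3, 1.521, -0, 1.321, -0.067], TCP at [0.162, -0.525, 0.25] pointing down, gripper open.
Joint ranges: [-3.03, 3.03], [-0.79, 2.21], [0.23, 2.52], [-1.04, 4.18], [0, 3.07], [-2.55, 2.55]. Speed limits (rad/s): [2.22, 2.22, 2.57, 3.14, 3.14, 3.14].

INTERFACE

Orientations are given as [roll, pitch, yaw] about the fixed x, y, z axes, in that order (R = Rz(yaw) Ry(pitch) Rx(roll)).
In Python, from plant import sense, camera, calibration, hand_in, tip_reach gives the robot as it stands.
- The arm moves only by the shell command python3 -m handwheel 'ROWS'. ROWS is JSON, a list of rows, each an object of numbers: "tx", "ty", "tz": the shift along the tool's x, y, z in mm; "wx", "wy", "wz": the turn, a rotation vector about the tool's x, y, z in rad; "claw": the gripper command: -1 is fully open, 1 is shut, values between are in proportion. A call has 1 to 12 rows; each row is the pose to reach, as a shift and turn from the pose commanded when the call began, along the tool's axes at that moment; what a row does not reach only later rows make up. A row lasts 1/12 s, in which the tool goes at most 41.7 mm and 7.16 degrees, less where a joint would pass 70% of its speed; a pose out of reach is approached as far as the arm can. A call with a gripper value outside its range is refused whole. The fingers move at their own pace and stop on an object; the grip force is fixed at half the most. Time passes only in rows, so rows that repeat a pose let the fingers close. It gives the time, the measured TCP pose, the force and the opening at its end, in the units of the state.
- sense(): the state, without advancing time (a new reading comes with each control period).
- camera(name): name is "side" or "top" or "wrist"; returns the picture (400x640x3 uint8, red, green, blue); there is no depth.
- calibration(name): a dict with "K" (3x3 intrinsics, pixels), "pose" (4x4, takes a point from camera to world coordinates). Camera axes: x right, y down, z forward; pixel columns grow to the right and rows downward; lengths in m; the calibration is good to about 2 mm. A picture is of the moment at which its call begins: read the wrist's pose just before it. calibration takes no time and is no camera call; for the wrist camera it gives the pose at the moment of the call.
- hand_in(): hands the job in, once; it reports no verdict.
The state is a dict: "time": time; "joint_pos": joint angles; "qd": joint speeds; "joint_efforts": joint torques, N m; "tool_pos": TCP position; "eef_rot": TCP orientation; "wrist_force": force on the tool from outside, world axes, zero at the start; "wrist_torque": the same for the moment, N m; "opening": finger opening in m.
Only numpy, scipy, OpenCV 4.12 (cv2) and the standard library are available. Lean on these libraries where they do the work, as an engineer would, in place of code of your own. Each camera call takes 0.05 s, during which the arm holds its last target. There are 200 camera calls.

## Working session

There is one attempt and no reset: what is moved stays moved. The work goes in short steps, Python scripts to look and compute and a shell command to move; the robot and the scene stay as the last step left them, time stands still between calls to the robot, and variables do not carry over. Pictures are saved under pics/ and viewed, about 12 in all and at most 16, crops included, and the job is handed in when it is done.

```bash
ls; mkdir -p pics; python3 - <<'E'
from plant import *
import cv2,numpy as np
for n in("top","side"):
    cv2.imwrite(f"pics/{n}0.png",camera(n)[...,::-1]); c=calibration(n); print(n,np.round(c["K"],1).tolist(),np.round(c["pose"],3).tolist())
s=sense();print(s["time"],s["tool_pos"],s["eef_rot"],s["opening"],s["wrist_force"])
E
```

```text
pics
top [[463.6, 0.0, 324.9], [0.0, 463.6, 198.5], [0.0, 0.0, 1.0]] [[0.003, -0.992, 0.124, 0.363], [-1.0, -0.001, 0.02, 0.004], [-0.02, -0.124, -0.992, 1.212], [0.0, 0.0, 0.0, 1.0]]
side [[457.7, 0.0, 312.8], [0.0, 457.7, 198.8], [0.0, 0.0, 1.0]] [[-0.704, -0.514, 0.49, -0.09], [-0.71, 0.51, -0.485, 0.622], [-0.001, -0.69, -0.724, 1.006], [0.0, 0.0, 0.0, 1.0]]
0.1 [ 0.16239323 -0.52527514  0.24976452] [-3.14053002e+00 -1.01532970e-04  2.99796281e-01] 0.08531266957856593 [-0.26305902  0.28206857  0.10198125]
```

View pics/top0.png

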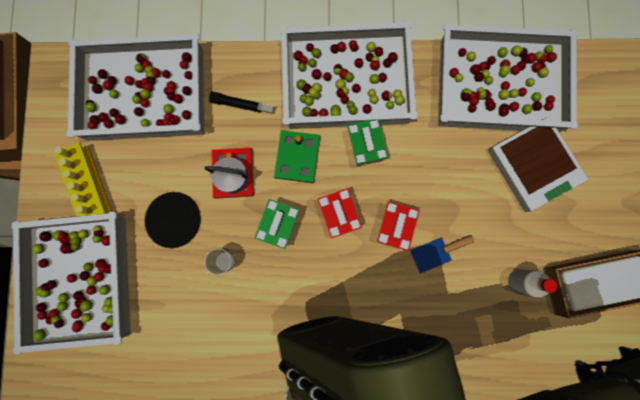

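View pics/side0.png

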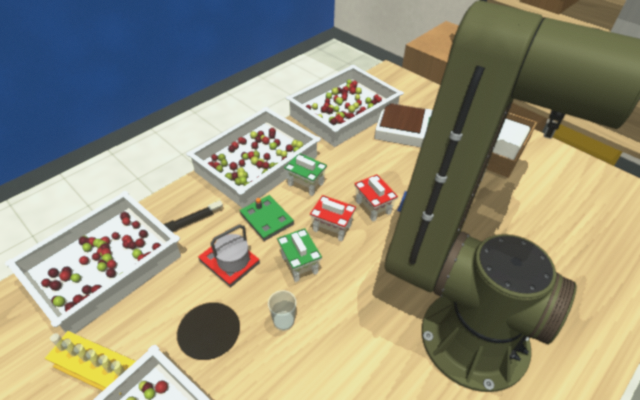

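Top: can on red cradle (233,172), green cradle (297,157), mat (172,220), beaker (220,261), green tubs (368,143) and (277,223), red tubs (340,212) and (398,224). Now I measure them.

```bash
cat > h.py <<'E'
from plant import *
import cv2,numpy as np
from scipy.spatial.transform import Rotation as Rn
def H(c,z):  # plane (x,y,1)->pixel
    T=np.linalg.inv(np.array(c["pose"]));P=np.array(c["K"])@T[:3]
    return np.c_[P[:,0],P[:,1],P[:,2]*z+P[:,3]]
def px(c,p): 
    P=np.array(c["K"])@np.linalg.inv(np.array(c["pose"]))[:3]; q=P@np.r_[p,1]; return q[:2]/q[2]
def ortho(img,c,z,x0,x1,y0,y1,s=1.): # s px per mm; col = (y1-y), row=(x1-x)
    A=np.array([[0,-.001/s,x1],[-.001/s,0,y1],[0,0,1]]) # (col,row,1)->(x,y,1)
    A=np.array([[0,-.001/s,x1],[-.001/s,0,y1],[0,0,1.]])
    return cv2.warpPerspective(img,H(c,z)@A,(int((y1-y0)*1000*s),int((x1-x0)*1000*s)),flags=cv2.INTER_LINEAR|cv2.WARP_INVERSE_MAP),A
def mask(img,col):
    i=img.astype(int);r,g,b=i[...,0],i[...,1],i[...,2]
    m={"red":(r>110)&(r>2.2*g)&(r>2.2*b),"green":(g>70)&(g>1.6*r)&(g>1.3*b),"white":i.min(2)>150,"dark":i.max(2)<45}[col]
    return m.astype(np.uint8)*255
def blobs(img,c,col,z,box,s=1.,amin=2000,close=25):
    o,A=ortho(img,c,z,*box,s=s);m=cv2.morphologyEx(mask(o,col),cv2.MORPH_CLOSE,np.ones((int(close*s),)*2,np.uint8))
    out=[]
    for k in cv2.findContours(m,cv2.RETR_EXTERNAL,cv2.CHAIN_APPROX_NONE)[0]:
        if cv2.contourArea(k)<amin*s*s: continue
        b=cv2.boxPoints(cv2.minAreaRect(k));p=(A@np.c_[b,np.ones(4)].T).T[:,:2]
        e=[p[1]-p[0],p[2]-p[1]];L=[np.linalg.norm(v) for v in e];i=int(np.argmax(L));v=e[i]
        y=np.arctan2(v[1],v[0]);y=(y+np.pi/2)%np.pi-np.pi/2
        out.append((p.mean(0).round(4).tolist(),round(float(y),3),(np.array([L[i],L[1-i]])*1000).round(1).tolist(),cv2.contourArea(k)/s/s))
    return out
def tomove(x,y,z,yaw=None):
    "mm shift in tool frame from measured pose, and wz to given tool yaw"
    s=sense();R=Rn.from_euler("xyz",s["eef_rot"]);d=R.inv().apply(np.array([x,y,z])-s["tool_pos"])*1000
    w=np.zeros(3)
    if yaw is not None: w=(R.inv()*Rn.from_euler("xyz",[np.pi,0,yaw])).as_rotvec()
    return d.round(1).tolist(),w.round(4).tolist(),s["time"]
E
python3 - <<'E'
from h import *
im=cv2.imread("pics/top0.png")[...,::-1];c=calibration("top");B=(.2,.75,-.5,.5)
for col in("red","green"):
  for z in(.077,.02): print(col,z,*blobs(im,c,col,z,B),sep="\n ")
print(blobs(im,c,"dark",.003,(.2,.45,.2,.45),amin=8000,close=3))
E
```

```text
red
 0.077
 ([0.438, -0.1522], -0.266, [106.3, 80.9], 7959.5)
 ([0.4694, -0.0083], 0.349, [103.7, 81.0], 7838.5)
 ([0.6025, 0.2621], -1.51, [99.9, 58.4], 2799.5)
red
 0.02
 ([0.4416, -0.1601], -0.272, [111.6, 85.0], 8788.0)
 ([0.4748, -0.0088], 0.343, [108.8, 85.4], 8694.5)
 ([0.6175, 0.275], -1.571, [106.0, 59.0], 3096.5)
green
 0.077
 ([0.4428, 0.1454], -0.332, [102.9, 80.0], 7263.0)
 ([0.6117, 0.098], -0.128, [121.8, 98.1], 11637.0)
 ([0.6502, -0.0789], 0.217, [106.0, 80.3], 7884.0)
green
 0.02
 ([0.4468, 0.1524], -0.331, [107.9, 83.8], 8036.5)
 ([0.6243, 0.1026], -0.128, [128.0, 103.1], 12837.5)
 ([0.6647, -0.0832], 0.219, [111.5, 84.0], 8691.5)
[]
```

```bash
python3 - <<'E'
from h import *
c=calibration("top")
def w(p,z): q=np.linalg.inv(H(c,z))@[*p,1];return (q[:2]/q[2]).round(4)
print("mat",w((172.5,220),.003),"bar",w((207,168),.135),w((248,173),.135),"beaker",w((220,261),.04))
s=sense();wc=calibration("wrist");R=Rn.from_euler("xyz",s["eef_rot"])
P=np.array(wc["pose"]);print(R.inv().apply(P[:3,3]-s["tool_pos"]),R.inv().as_matrix()@P[:3,:3],np.array(wc["K"]))
print(tomove(.55,.2,.33,0.3))
im=cv2.imread("pics/top0.png")
cv2.imwrite("pics/crop0.png",cv2.resize(im[130:290,135:335],None,fx=4,fy=4,interpolation=cv2.INTER_CUBIC)[:600])
E
```

```text
mat [0.4561 0.4294] bar [0.5697 0.306 ] [0.5577 0.2081] beaker [0.3501 0.2914]
[ 7.20961828e-02 -1.01053693e-04 -1.22618049e-01] [[-7.50588841e-04 -9.57705515e-01 -2.87749167e-01]
 [ 9.99999673e-01 -6.32575708e-04 -5.03102593e-04]
 [ 2.99800995e-04 -2.87749450e-01  9.57705677e-01]] [[292.26479724   0.         318.10018757]
 [  0.         292.26479724 195.41677265]
 [  0.           0.           1.        ]]
([584.5, -578.5, -79.6], [-0.0011, -0.0001, -0.0002], 0.1)
```

View pics/crop0.png

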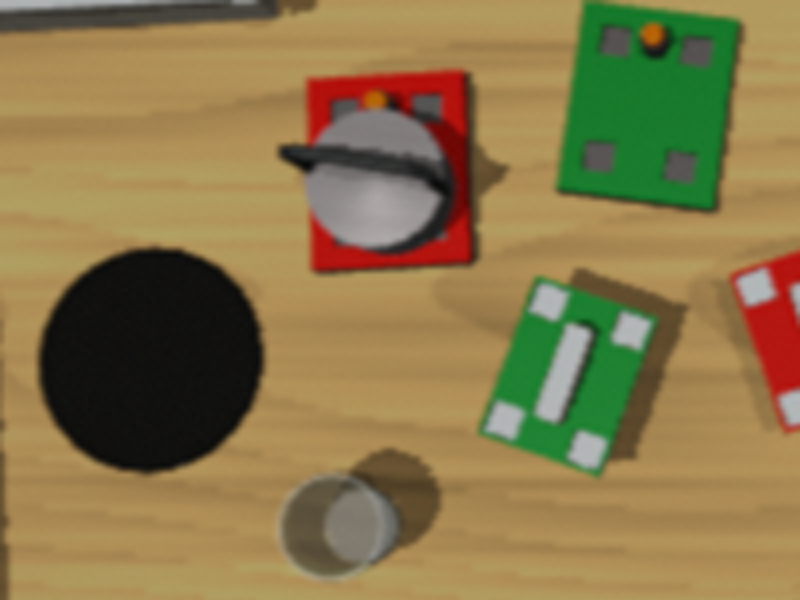

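The can's bar runs at about 79.5° in the world with its ends at crop (300,153) and (435,178). The mat is clear and the beaker stands below it. I'll move the wrist camera over the can.

```bash
R='{"tx":606,"ty":-613,"tz":-80,"wz":-1.087}'; python3 -m handwheel '[{"tz":-80},{"tz":-80},{"tx":606,"ty":-613,"tz":-80,"wz":-1.087},{"tx":606,"ty":-613,"tz":-80,"wz":-1.087},{"tx":606,"ty":-613,"tz":-80,"wz":-1.087},{"tx":606,"ty":-613,"tz":-80,"wz":-1.087},{"tx":606,"ty":-613,"tz":-80,"wz":-1.087},{"tx":606,"ty":-613,"tz":-80,"wz":-1.087},{"tx":606,"ty":-613,"tz":-80,"wz":-1.087},{"tx":606,"ty":-613,"tz":-80,"wz":-1.087},{"tx":606,"ty":-613,"tz":-80,"wz":-1.087},{"tx":606,"ty":-613,"tz":-80,"wz":-1.087}]'; python3 -c "
from h import *;print(tomove(.56,.24,.33,1.387))"
```

```text
([605.9, -613.8, -79.5], [-0.0009, -0.0007, -1.0872], 0.1)$[0]: bad value
```

```bash
python3 -m handwheel '[{"tx":0,"ty":0,"tz":-80,"wx":0,"wy":0,"wz":0,"claw":-1},{"tx":0,"ty":0,"tz":-80,"wx":0,"wy":0,"wz":0,"claw":-1}]'; python3 -m handwheel --help
```

```text
time: 0.27
tool_pos: [0.1622, -0.5248, 0.3298]
eef_rot: [-3.137, -0.0, 0.3]
wrist_force: [0.5, -0.7, 1.0]
opening: 0.0854invalid input: not JSON, or not a number
```

```bash
python3 -m handwheel '[{"tx":300,"ty":-300,"tz":0,"wx":0,"wy":0,"wz":-0.54,"claw":-1},{"tx":300,"ty":-300,"tz":0,"wx":0,"wy":0,"wz":-0.54,"claw":-1},{"tx":300,"ty":-300,"tz":0,"wx":0,"wy":0,"wz":-0.54,"claw":-1},{"tx":300,"ty":-300,"tz":0,"wx":0,"wy":0,"wz":-0.54,"claw":-1},{"tx":300,"ty":-300,"tz":0,"wx":0,"wy":0,"wz":-0.54,"claw":-1},{"tx":300,"ty":-300,"tz":0,"wx":0,"wy":0,"wz":-0.54,"claw":-1},{"tx":300,"ty":-300,"tz":0,"wx":0,"wy":0,"wz":-0.54,"claw":-1},{"tx":300,"ty":-300,"tz":0,"wx":0,"wy":0,"wz":-0.54,"claw":-1},{"tx":300,"ty":-300,"tz":0,"wx":0,"wy":0,"wz":-0.54,"claw":-1},{"tx":300,"ty":-300,"tz":0,"wx":0,"wy":0,"wz":-0.54,"claw":-1},{"tx":300,"ty":-300,"tz":0,"wx":0,"wy":0,"wz":-0.54,"claw":-1},{"tx":300,"ty":-300,"tz":0,"wx":0,"wy":0,"wz":-0.54,"claw":-1}]'; python3 -c "
from h import *;print(tomove(.56,.24,.33,1.387))"
```

```text
time: 1.27
tool_pos: [0.3612, -0.1483, 0.3302]
eef_rot: [-3.141, -0.0, 0.844]
wrist_force: [0.2, 0.2, -0.3]
opening: 0.0853
([422.3, -109.4, 0.3], [-0.0001, -0.0002, -0.5429], 1.2667)
```

```bash
python3 -m handwheel '[{"tx":422,"ty":-109,"tz":0,"wx":0,"wy":0,"wz":-0.54,"claw":-1},{"tx":422,"ty":-109,"tz":0,"wx":0,"wy":0,"wz":-0.54,"claw":-1},{"tx":422,"ty":-109,"tz":0,"wx":0,"wy":0,"wz":-0.54,"claw":-1},{"tx":422,"ty":-109,"tz":0,"wx":0,"wy":0,"wz":-0.54,"claw":-1},{"tx":422,"ty":-109,"tz":0,"wx":0,"wy":0,"wz":-0.54,"claw":-1},{"tx":422,"ty":-109,"tz":0,"wx":0,"wy":0,"wz":-0.54,"claw":-1},{"tx":422,"ty":-109,"tz":0,"wx":0,"wy":0,"wz":-0.54,"claw":-1},{"tx":422,"ty":-109,"tz":0,"wx":0,"wy":0,"wz":-0.54,"claw":-1},{"tx":422,"ty":-109,"tz":0,"wx":0,"wy":0,"wz":-0.54,"claw":-1},{"tx":422,"ty":-109,"tz":0,"wx":0,"wy":0,"wz":-0.54,"claw":-1},{"tx":422,"ty":-109,"tz":0,"wx":0,"wy":0,"wz":-0.54,"claw":-1},{"tx":422,"ty":-109,"tz":0,"wx":0,"wy":0,"wz":-0.54,"claw":-1}]'; python3 -c "
from h import *
c=calibration('wrist');im=camera('wrist');np.save('w1.npy',c['pose'])
cv2.imwrite('pics/w1raw.png',im[...,::-1])
cv2.imwrite('pics/w1.png',im[...,::-1])
print(np.linalg.inv(H(c,.135)).tolist())"
```

```text
time: 2.27
tool_pos: [0.5624, 0.2383, 0.3284]
eef_rot: [-3.139, 0.001, 1.381]
wrist_force: [0.1, -0.5, -0.5]
opening: 0.0854
[[0.0033747404132047245, -0.0024141213387622895, 1.0855688631203937], [-0.0006386586289867735, -0.0041860952335102545, 1.6782863444709961], [2.5827519737606026e-05, -0.0031235699017659836, 3.6333328111252166]]
```

View pics/w1.png

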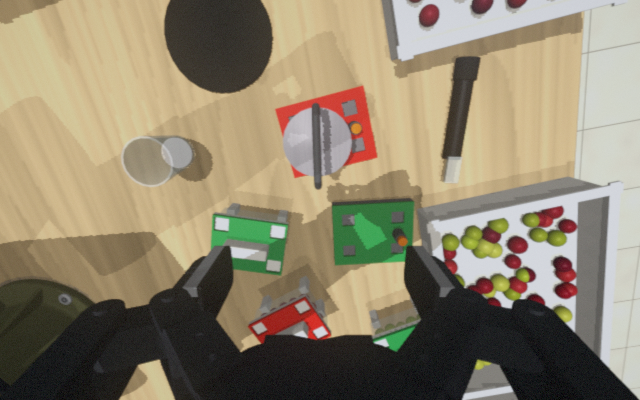

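Wrist view: bar runs from (316,103) to (318,187), centre (317.5,145). Red cradle corners are about (276,107), (359,87), (377,156) and (296,178).

```bash
python3 - <<'E'
from h import *
c=calibration('wrist')
def w(p,z): q=np.linalg.inv(H(c,z))@[*p,1];return (q[:2]/q[2])
a,b=w((316.3,103.5),.137),w((318.2,187),.137);d=a-b
print("bar",a,b,(a+b)/2,np.hypot(*d),np.arctan2(d[1],d[0]))
im=camera('wrist')
o,A=ortho(im,c,.137,.5,.66,.17,.35,s=1.)
# dark bar
g=o.max(2);m=(g<75).astype(np.uint8)*255
for k in cv2.findContours(m,cv2.RETR_EXTERNAL,cv2.CHAIN_APPROX_NONE)[0]:
    if cv2.contourArea(k)>250: r=cv2.minAreaRect(k);print((A@[*r[0],1])[:2],r)
print(blobs(im,c,"red",.02,(.5,.7,.15,.4),amin=1500,close=60), blobs(im,c,"green",.02,(.54,.7,0,.17),amin=1500,close=40))
q=[w(p,.02) for p in((276,107),(359,87),(377,156),(296,178))];print(np.round(q,4).tolist(),np.mean(q,0),[np.hypot(*(q[i]-q[i-1])).round(4) for i in range(4)])
cm=calibration("top");q2=[]
for p in((308,80),(468,71),(473,262),(313,271)):
    t=np.linalg.inv(H(cm,.02))@[p[0]/4+135-.4,p[1]/4+130-.4,1];q2.append(t[:2]/t[2])
print(np.mean(q2,0),[np.hypot(*(q2[i]-q2[i-1])).round(4) for i in range(4)],q2[1]-q2[2])
t=np.linalg.inv(H(c,.003))@[219,34,1];print("mat",t[:2]/t[2])
print("dark", [ (r[0],r[2]) for r in blobs(camera('top'),cm,"dark",.003,(.35,.56,.33,.53),amin=8000,close=3)])
E
```

```text
bar [0.57315285 0.31258209] [0.55823422 0.22513622] [0.56569354 0.26885915] 0.08870933546940003 1.401818991177774
[([0.5708, 0.2714], 0.053, [143.0, 102.4], 7188.5)] [([0.621, 0.1075], 0.0, [158.0, 125.0], 15763.5)]
[[0.5157, 0.3203], [0.6348, 0.3243], [0.6465, 0.2243], [0.5217, 0.2143]] [0.57967366 0.2708134 ] [np.float64(0.1061), np.float64(0.1191), np.float64(0.1007), np.float64(0.1252)]
[0.58062159 0.27138241] [np.float64(0.1273), np.float64(0.106), np.float64(0.1271), np.float64(0.1046)] [0.12699053 0.00616735]
mat [0.45859749 0.42916559]
dark []
```

```bash
python3 -c "
from h import *;print(tomove(.5657,.267,.135,1.402));print(sense()['tool_pos'],sense()['qd'])"
```

```text
([32.2, -1.7, 194.8], [-0.0007, 0.0007, -0.0233], 2.4167)
[0.56137171 0.23519275 0.32981513] [-0.00718429 -0.02406163  0.00886065  0.00035879 -0.00097191  0.00498331]
```

```bash
python3 -m handwheel '[{"tx":32,"ty":-2,"tz":50,"wx":0,"wy":0,"wz":-0.023,"claw":-1},{"tx":32,"ty":-2,"tz":100,"wx":0,"wy":0,"wz":-0.023,"claw":-1},{"tx":32,"ty":-2,"tz":100,"wx":0,"wy":0,"wz":-0.023,"claw":-1},{"tx":32,"ty":-2,"tz":100,"wx":0,"wy":0,"wz":-0.023,"claw":-1},{"tx":32,"ty":-2,"tz":100,"wx":0,"wy":0,"wz":-0.023,"claw":-1},{"tx":32,"ty":-2,"tz":100,"wx":0,"wy":0,"wz":-0.023,"claw":-1},{"tx":32,"ty":-2,"tz":100,"wx":0,"wy":0,"wz":-0.023,"claw":-1}]'; python3 -c "
from h import *
c=calibration('wrist');im=camera('wrist')
cv2.imwrite('pics/w2.png',im[...,::-1])
print(tomove(.5657,.267,.135,1.402),sense()['tool_pos'],px(c,[.5657,.2689,.135]))"
```

```text
time: 3.0
tool_pos: [0.566, 0.2679, 0.2331]
eef_rot: [3.138, -0.002, 1.402]
wrist_force: [0.8, -0.4, -0.2]
opening: 0.0855
([-1.3, -0.3, 97.8], [0.0031, -0.0019, 0.0001], 3.05) [0.5658275  0.2680766  0.23279839] [318.63554972 202.50104193]
```

View pics/w2.png

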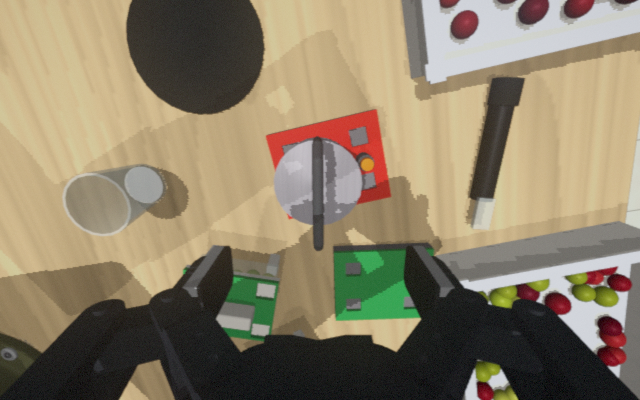

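Bar spans (318,138) to (318,250), aligned with the jaw midline at about 318. Descend and grip.

```bash
python3 -m handwheel '[{"tx":3,"ty":0,"tz":35,"wx":0,"wy":0,"wz":0,"claw":-1},{"tx":3,"ty":0,"tz":65,"wx":0,"wy":0,"wz":0,"claw":-1},{"tx":3,"ty":0,"tz":85,"wx":0,"wy":0,"wz":0,"claw":-1},{"tx":3,"ty":0,"tz":98,"wx":0,"wy":0,"wz":0,"claw":-1},{"tx":3,"ty":0,"tz":98,"wx":0,"wy":0,"wz":0,"claw":-1},{"tx":3,"ty":0,"tz":98,"wx":0,"wy":0,"wz":0,"claw":-1},{"tx":3,"ty":0,"tz":98,"wx":0,"wy":0,"wz":0,"claw":1},{"tx":3,"ty":0,"tz":98,"wx":0,"wy":0,"wz":0,"claw":1},{"tx":3,"ty":0,"tz":98,"wx":0,"wy":0,"wz":0,"claw":1},{"tx":3,"ty":0,"tz":98,"wx":0,"wy":0,"wz":0,"claw":1},{"tx":3,"ty":0,"tz":98,"wx":0,"wy":0,"wz":0,"claw":1},{"tx":3,"ty":0,"tz":98,"wx":0,"wy":0,"wz":0,"claw":1}]'; python3 -m handwheel '[{"tx":0,"ty":0,"tz":0,"wx":0,"wy":0,"wz":0,"claw":1},{"tx":0,"ty":0,"tz":0,"wx":0,"wy":0,"wz":0,"claw":1},{"tx":0,"ty":0,"tz":0,"wx":0,"wy":0,"wz":0,"claw":1},{"tx":0,"ty":0,"tz":0,"wx":0,"wy":0,"wz":0,"claw":1},{"tx":0,"ty":0,"tz":0,"wx":0,"wy":0,"wz":0,"claw":1}]'
```

```text
time: 4.05
tool_pos: [0.5657, 0.2715, 0.1325]
eef_rot: [3.141, -0.0, 1.403]
wrist_force: [0.7, 0.6, -0.6]
opening: 0.0119
time: 4.47
tool_pos: [0.5659, 0.2715, 0.1325]
eef_rot: [3.141, -0.0, 1.403]
wrist_force: [2.3, -1.6, 3.7]
opening: 0.0072
```

```bash
python3 -m handwheel '[{"tx":0,"ty":0,"tz":-20,"wx":0,"wy":0,"wz":0,"claw":1},{"tx":0,"ty":0,"tz":-40,"wx":0,"wy":0,"wz":0,"claw":1},{"tx":0,"ty":0,"tz":-60,"wx":0,"wy":0,"wz":0,"claw":1},{"tx":0,"ty":0,"tz":-60,"wx":0,"wy":0,"wz":0,"claw":1},{"tx":30,"ty":-29,"tz":-60,"wx":0,"wy":0,"wz":0,"claw":1},{"tx":55,"ty":-54,"tz":-60,"wx":0,"wy":0,"wz":0,"claw":1},{"tx":80,"ty":-78,"tz":-60,"wx":0,"wy":0,"wz":0,"claw":1},{"tx":105,"ty":-102,"tz":-60,"wx":0,"wy":0,"wz":0,"claw":1},{"tx":125,"ty":-122,"tz":-60,"wx":0,"wy":0,"wz":0,"claw":1},{"tx":137,"ty":-134,"tz":-60,"wx":0,"wy":0,"wz":0,"claw":1},{"tx":137,"ty":-134,"tz":-60,"wx":0,"wy":0,"wz":0,"claw":1},{"tx":137,"ty":-134,"tz":-60,"wx":0,"wy":0,"wz":0,"claw":1}]'; python3 - <<'E'
from h import *
im=camera("top");s=camera("side");cv2.imwrite("pics/m1.png",cv2.resize(np.hstack([im[130:310,110:350],s[200:380,100:340]]),None,fx=1.66,fy=1.66)[...,::-1])
print(sense()["tool_pos"],sense()["wrist_force"],sense()["opening"])
E
```

```text
time: 5.47
tool_pos: [0.4554, 0.4292, 0.1904]
eef_rot: [-3.14, 0.002, 1.405]
wrist_force: [0.3, -1.6, -4.9]
opening: 0.007
[0.4565223  0.42823527 0.19104742] [ 0.62022606 -0.34214789 -4.40678448] 0.006832847054497942
```

View pics/m1.png

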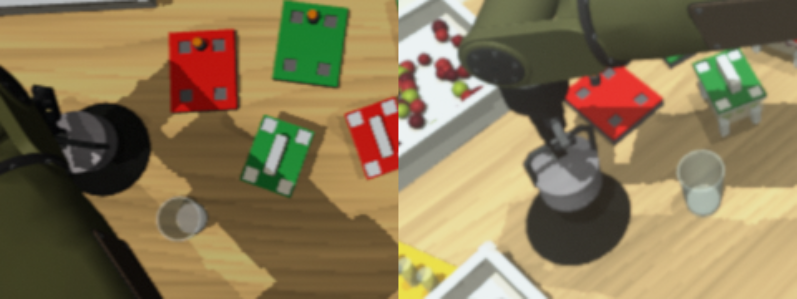

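The can hangs upright above the mat. Lowering it and releasing.

```bash
python3 -m handwheel '[{"tx":0,"ty":0,"tz":25,"wx":0,"wy":0,"wz":0,"claw":1},{"tx":0,"ty":0,"tz":45,"wx":0,"wy":0,"wz":0,"claw":1},{"tx":0,"ty":0,"tz":60,"wx":0,"wy":0,"wz":0,"claw":1},{"tx":0,"ty":0,"tz":68,"wx":0,"wy":0,"wz":0,"claw":1},{"tx":0,"ty":0,"tz":73,"wx":0,"wy":0,"wz":0,"claw":1},{"tx":0,"ty":0,"tz":76,"wx":0,"wy":0,"wz":0,"claw":1},{"tx":0,"ty":0,"tz":77,"wx":0,"wy":0,"wz":0,"claw":1},{"tx":0,"ty":0,"tz":77,"wx":0,"wy":0,"wz":0,"claw":1},{"tx":0,"ty":0,"tz":77,"wx":0,"wy":0,"wz":0,"claw":1}]'
```

```text
time: 6.32
tool_pos: [0.4578, 0.4291, 0.1175]
eef_rot: [3.139, -0.003, 1.402]
wrist_force: [3.1, -2.6, 7.8]
opening: 0.0068
```

```bash
python3 -m handwheel '[{"tx":0,"ty":0,"tz":0,"wx":0,"wy":0,"wz":0,"claw":-1},{"tx":0,"ty":0,"tz":0,"wx":0,"wy":0,"wz":0,"claw":-1},{"tx":0,"ty":0,"tz":0,"wx":0,"wy":0,"wz":0,"claw":-1},{"tx":0,"ty":0,"tz":0,"wx":0,"wy":0,"wz":0,"claw":-1},{"tx":0,"ty":0,"tz":0,"wx":0,"wy":0,"wz":0,"claw":-1},{"tx":0,"ty":0,"tz":0,"wx":0,"wy":0,"wz":0,"claw":-1},{"tx":0,"ty":0,"tz":-30,"wx":0,"wy":0,"wz":0,"claw":-1},{"tx":0,"ty":0,"tz":-70,"wx":0,"wy":0,"wz":0,"claw":-1},{"tx":0,"ty":0,"tz":-110,"wx":0,"wy":0,"wz":0,"claw":-1},{"tx":0,"ty":0,"tz":-150,"wx":0,"wy":0,"wz":0,"claw":-1},{"tx":0,"ty":0,"tz":-190,"wx":0,"wy":0,"wz":0,"claw":-1},{"tx":0,"ty":0,"tz":-190,"wx":0,"wy":0,"wz":0,"claw":-1}]'; python3 -c "
from h import *
print(tomove(.55,.27,.30,0.05))"
```

```text
time: 7.32
tool_pos: [0.4574, 0.4298, 0.3144]
eef_rot: [3.134, -0.01, 1.403]
wrist_force: [0.4, 0.7, 1.1]
opening: 0.0856
([-142.3, 117.9, 14.0], [0.0004, -0.0135, 1.3529], 7.3167)
```

```bash
python3 -m handwheel '[{"tx":-142,"ty":118,"tz":6,"wx":0,"wy":0,"wz":1.353,"claw":-1},{"tx":-142,"ty":118,"tz":6,"wx":0,"wy":0,"wz":1.353,"claw":-1},{"tx":-142,"ty":118,"tz":6,"wx":0,"wy":0,"wz":1.353,"claw":-1},{"tx":-142,"ty":118,"tz":6,"wx":0,"wy":0,"wz":1.353,"claw":-1},{"tx":-142,"ty":118,"tz":6,"wx":0,"wy":0,"wz":1.353,"claw":-1},{"tx":-142,"ty":118,"tz":6,"wx":0,"wy":0,"wz":1.353,"claw":-1},{"tx":-142,"ty":118,"tz":6,"wx":0,"wy":0,"wz":1.353,"claw":-1},{"tx":-142,"ty":118,"tz":6,"wx":0,"wy":0,"wz":1.353,"claw":-1},{"tx":-142,"ty":118,"tz":6,"wx":0,"wy":0,"wz":1.353,"claw":-1},{"tx":-142,"ty":118,"tz":6,"wx":0,"wy":0,"wz":1.353,"claw":-1},{"tx":-142,"ty":118,"tz":6,"wx":0,"wy":0,"wz":1.353,"claw":-1},{"tx":-142,"ty":118,"tz":6,"wx":0,"wy":0,"wz":1.353,"claw":-1}]'; python3 -m handwheel '[{"tx":0,"ty":0,"tz":0,"wx":0,"wy":0,"wz":0,"claw":-1},{"tx":0,"ty":0,"tz":0,"wx":0,"wy":0,"wz":0,"claw":-1},{"tx":0,"ty":0,"tz":0,"wx":0,"wy":0,"wz":0,"claw":-1}]'; python3 - <<'E'
from h import *
c=calibration('wrist');im=camera('wrist');ct=calibration('top');t=camera('top')
cv2.imwrite('pics/w3.png',im[...,::-1]);cv2.imwrite('pics/t3.png',t[...,::-1])
B=(.2,.75,-.5,.5)
for n,i,k in(("w",im,c),("t",t,ct)):
  for col in("red","green"):
    for z in(.077,.02): print(n,col,z,*blobs(i,k,col,z,B),sep="\n ")
E
```

```text
time: 8.32
tool_pos: [0.549, 0.2693, 0.299]
eef_rot: [3.142, 0.0, 0.045]
wrist_force: [0.2, 0.8, -0.6]
opening: 0.0854
time: 8.57
tool_pos: [0.549, 0.2692, 0.2992]
eef_rot: [-3.142, 0.0, 0.052]
wrist_force: [0.2, -0.7, -0.6]
opening: 0.0855
w
 red
 0.077
 ([0.4368, -0.1498], -0.284, [102.8, 81.4], 4063.0)
 ([0.4689, -0.0069], 0.335, [105.2, 80.7], 8203.5)
 ([0.5864, 0.2726], 0.061, [108.5, 87.7], 9281.0)
w
 red
 0.02
 ([0.4067, -0.2194], -0.276, [120.1, 94.9], 5542.0)
 ([0.4438, -0.0533], 0.335, [122.6, 94.0], 11171.5)
 ([0.5806, 0.2725], 0.059, [126.5, 102.3], 12648.5)
w
 green
 0.077
 ([0.4426, 0.1466], -0.343, [103.1, 79.6], 5172.5)
 ([0.6236, 0.1278], -0.136, [108.4, 88.9], 9394.0)
 ([0.6457, -0.064], 0.226, [103.0, 57.3], 4196.5)
w
 green
 0.02
 ([0.4131, 0.1258], -0.346, [120.2, 92.8], 6940.0)
 ([0.6241, 0.1041], -0.13, [126.0, 103.8], 12772.5)
 ([0.6497, -0.1198], 0.229, [120.0, 67.1], 5714.0)
t
 red
 0.077
 ([0.4385, -0.1519], -0.278, [105.1, 79.9], 7824.0)
 ([0.4696, -0.0083], 0.339, [105.2, 80.9], 7878.0)
 ([0.5703, 0.2547], 0.079, [123.2, 89.6], 7936.0)
t
 red
 0.02
 ([0.4422, -0.1598], -0.278, [110.4, 83.9], 8667.0)
 ([0.475, -0.009], 0.337, [110.5, 85.1], 8696.0)
 ([0.5809, 0.2673], 0.077, [129.2, 94.5], 8760.0)
t
 green
 0.077
 ([0.4425, 0.146], -0.322, [101.5, 78.7], 6132.5)
 ([0.6124, 0.0979], -0.137, [121.0, 98.7], 11406.5)
 ([0.6502, -0.0791], 0.219, [106.1, 80.5], 7869.0)
t
 green
 0.02
 ([0.4464, 0.1532], -0.335, [106.7, 82.6], 6766.5)
 ([0.625, 0.1028], -0.132, [126.6, 104.3], 12591.0)
 ([0.6647, -0.0834], 0.224, [111.5, 83.9], 8680.5)
```

View pics/w3.png

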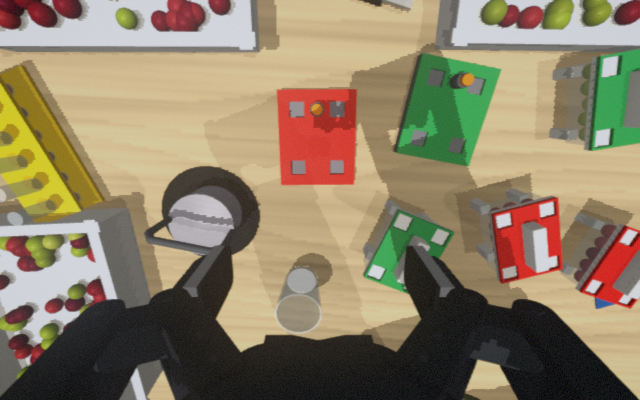

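View pics/t3.png

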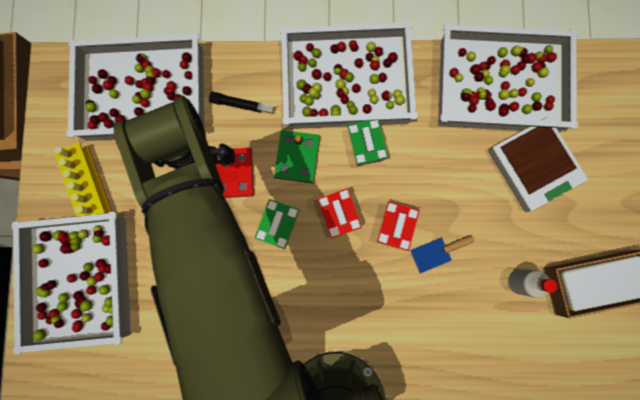

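```bash
python3 -c "
from h import *
print(tomove(.4692,-.0075,.20,0.337))"
```

```text
([-93.9, 272.2, 99.2], [0.0, 0.0, -0.2858], 8.6667)
```

No further tubs are in view: two red and two green. Next, pick red tub (0.469,-0.0075), yaw 0.337.

```bash
python3 -m handwheel '[{"tx":-94,"ty":272,"tz":99,"wx":0,"wy":0,"wz":-0.286,"claw":-1},{"tx":-94,"ty":272,"tz":99,"wx":0,"wy":0,"wz":-0.286,"claw":-1},{"tx":-94,"ty":272,"tz":99,"wx":0,"wy":0,"wz":-0.286,"claw":-1},{"tx":-94,"ty":272,"tz":99,"wx":0,"wy":0,"wz":-0.286,"claw":-1},{"tx":-94,"ty":272,"tz":99,"wx":0,"wy":0,"wz":-0.286,"claw":-1},{"tx":-94,"ty":272,"tz":99,"wx":0,"wy":0,"wz":-0.286,"claw":-1},{"tx":-94,"ty":272,"tz":99,"wx":0,"wy":0,"wz":-0.286,"claw":-1},{"tx":-94,"ty":272,"tz":99,"wx":0,"wy":0,"wz":-0.286,"claw":-1},{"tx":-94,"ty":272,"tz":99,"wx":0,"wy":0,"wz":-0.286,"claw":-1},{"tx":-94,"ty":272,"tz":99,"wx":0,"wy":0,"wz":-0.286,"claw":-1},{"tx":-94,"ty":272,"tz":99,"wx":0,"wy":0,"wz":-0.286,"claw":-1},{"tx":-94,"ty":272,"tz":99,"wx":0,"wy":0,"wz":-0.286,"claw":-1}]';  python3 -c "
from h import *
im=camera('wrist');c=calibration('wrist');print(blobs(im,c,'red',.077,(.38,.56,-.12,.12)),blobs(im,c,'white',.1,(.42,.52,-.06,.05),amin=500,close=3))
print(tomove(.4692,-.0075,.102,0.337))"
```

```text
time: 9.67
tool_pos: [0.4691, -0.0062, 0.2007]
eef_rot: [3.141, -0.001, 0.337]
wrist_force: [-0.2, -0.0, -0.9]
opening: 0.0857
[([0.4684, -0.0085], 0.337, [103.3, 78.5], 7919.0)] []
([-0.3, 1.2, 98.6], [0.0002, -0.0006, 0.0004], 9.7167)
```

```bash
python3 -m handwheel '[{"tx":0,"ty":2,"tz":30,"wx":0,"wy":0,"wz":0,"claw":-1},{"tx":0,"ty":2,"tz":60,"wx":0,"wy":0,"wz":0,"claw":-1},{"tx":0,"ty":2,"tz":85,"wx":0,"wy":0,"wz":0,"claw":-1},{"tx":0,"ty":2,"tz":99,"wx":0,"wy":0,"wz":0,"claw":-1},{"tx":0,"ty":2,"tz":99,"wx":0,"wy":0,"wz":0,"claw":-1},{"tx":0,"ty":2,"tz":99,"wx":0,"wy":0,"wz":0,"claw":-1},{"tx":0,"ty":2,"tz":99,"wx":0,"wy":0,"wz":0,"claw":1},{"tx":0,"ty":2,"tz":99,"wx":0,"wy":0,"wz":0,"claw":1},{"tx":0,"ty":2,"tz":99,"wx":0,"wy":0,"wz":0,"claw":1},{"tx":0,"ty":2,"tz":99,"wx":0,"wy":0,"wz":0,"claw":1},{"tx":0,"ty":2,"tz":99,"wx":0,"wy":0,"wz":0,"claw":1},{"tx":0,"ty":2,"tz":99,"wx":0,"wy":0,"wz":0,"claw":1}]'; python3 -m handwheel '[{"tx":0,"ty":0,"tz":0,"wx":0,"wy":0,"wz":0,"claw":1},{"tx":0,"ty":0,"tz":0,"wx":0,"wy":0,"wz":0,"claw":1},{"tx":0,"ty":0,"tz":0,"wx":0,"wy":0,"wz":0,"claw":1},{"tx":0,"ty":0,"tz":0,"wx":0,"wy":0,"wz":0,"claw":1}]'; python3 -c "
from h import *
print(tomove(.5806,.2725,.25,0.060))"
```

```text
time: 10.72
tool_pos: [0.4695, -0.009, 0.1016]
eef_rot: [3.141, -0.001, 0.336]
wrist_force: [-2.5, 1.1, 6.9]
opening: 0.0147
time: 11.05
tool_pos: [0.4695, -0.009, 0.1017]
eef_rot: [3.141, -0.0, 0.336]
wrist_force: [-1.8, 1.3, 5.6]
opening: 0.0141
([197.7, -229.1, -148.3], [0.0001, -0.0005, 0.2758], 11.05)
```

```bash
python3 -m handwheel '[{"tx":0,"ty":0,"tz":-30,"wx":0,"wy":0,"wz":0,"claw":1},{"tx":0,"ty":0,"tz":-70,"wx":0,"wy":0,"wz":0,"claw":1},{"tx":0,"ty":0,"tz":-110,"wx":0,"wy":0,"wz":0,"claw":1},{"tx":20,"ty":-23,"tz":-138,"wx":0,"wy":0,"wz":0,"claw":1},{"tx":46,"ty":-53,"tz":-148,"wx":0,"wy":0,"wz":0.07,"claw":1},{"tx":72,"ty":-84,"tz":-148,"wx":0,"wy":0,"wz":0.14,"claw":1},{"tx":98,"ty":-114,"tz":-148,"wx":0,"wy":0,"wz":0.21,"claw":1},{"tx":124,"ty":-144,"tz":-148,"wx":0,"wy":0,"wz":0.276,"claw":1},{"tx":150,"ty":-174,"tz":-148,"wx":0,"wy":0,"wz":0.276,"claw":1},{"tx":174,"ty":-202,"tz":-148,"wx":0,"wy":0,"wz":0.276,"claw":1},{"tx":190,"ty":-221,"tz":-148,"wx":0,"wy":0,"wz":0.276,"claw":1},{"tx":198,"ty":-229,"tz":-148,"wx":0,"wy":0,"wz":0.276,"claw":1}]'; python3 -m handwheel '[{"tx":0,"ty":0,"tz":30,"wx":0,"wy":0,"wz":0,"claw":1},{"tx":0,"ty":0,"tz":60,"wx":0,"wy":0,"wz":0,"claw":1},{"tx":0,"ty":0,"tz":80,"wx":0,"wy":0,"wz":0,"claw":1},{"tx":0,"ty":0,"tz":80,"wx":0,"wy":0,"wz":0,"claw":1},{"tx":0,"ty":0,"tz":80,"wx":0,"wy":0,"wz":0,"claw":1},{"tx":0,"ty":0,"tz":80,"wx":0,"wy":0,"wz":0,"claw":1}]';  python3 -c "
from h import *
im=camera('side');cv2.imwrite('pics/s4.png',cv2.resize(im[180:330,150:350],None,fx=4,fy=4)[...,::-1]);im=camera('wrist');cv2.imwrite('pics/w4.png',im[...,::-1]);
c=calibration('wrist');print(blobs(im,c,'red',.02,(.5,.7,.2,.36),amin=800),blobs(im,c,'red',sense()['tool_pos'][2]-.0247,(.5,.7,.2,.36),amin=800))
print(tomove(.581,.272,.117,0.060))"
```

```text
time: 12.05
tool_pos: [0.5808, 0.2755, 0.2478]
eef_rot: [3.141, 0.002, 0.062]
wrist_force: [-0.4, -0.2, -4.2]
opening: 0.0149
time: 12.55
tool_pos: [0.5814, 0.2725, 0.1709]
eef_rot: [-3.141, -0.002, 0.06]
wrist_force: [0.1, -0.3, -2.4]
opening: 0.0148
[([0.574, 0.2745], -1.571, [145.0, 144.0], 15220.5)] [([0.6023, 0.2739], 0.059, [92.2, 78.7], 5091.5)]
([-0.6, 0.6, 54.3], [-0.0009, -0.0027, -0.0003], 12.65)
```

View pics/w4.png

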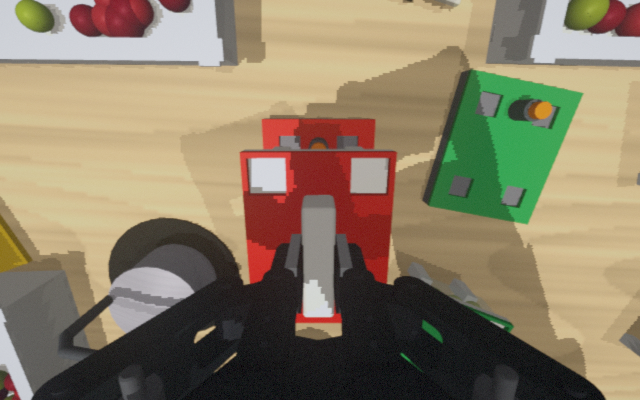

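Lid far edge (240,151)-(396,152) and cradle far edge (263,119)-(375,119) have the same centre column, about 318.5. I'll check along x as well.

```bash
python3 -c "
from h import *
c=calibration('wrist');z=sense()['tool_pos'][2]
def w(p,z): q=np.linalg.inv(H(c,z))@[*p,1];return (q[:2]/q[2])
u=np.array([np.cos(.06),np.sin(.06)])
for a,b,h,l in(((240.5,151),(395.5,152),z-.0247,.052),((263,119),(375,119),.02,.064)):
  A,B=w(a,h),w(b,h);print((A+B)/2-l*u,np.hypot(*(A-B)),np.arctan2(*(B-A)[::-1])+np.pi/2)
print(sense()['tool_pos'])"
```

```text
[0.58043153 0.27248886] 0.07811817188770372 0.052669580071263766
[0.5800866  0.27175372] 0.10165926531881198 0.058986595100380734
[0.58143416 0.27261922 0.17125702]
```

Aligned within 1 mm; lowering.

```bash
python3 -m handwheel '[{"tx":0,"ty":0.5,"tz":20,"wx":0,"wy":0,"wz":0,"claw":1},{"tx":0,"ty":0.5,"tz":35,"wx":0,"wy":0,"wz":0,"claw":1},{"tx":0,"ty":0.5,"tz":43,"wx":0,"wy":0,"wz":0,"claw":1},{"tx":0,"ty":0.5,"tz":48,"wx":0,"wy":0,"wz":0,"claw":1},{"tx":0,"ty":0.5,"tz":51,"wx":0,"wy":0,"wz":0,"claw":1},{"tx":0,"ty":0.5,"tz":53,"wx":0,"wy":0,"wz":0,"claw":1},{"tx":0,"ty":0.5,"tz":54,"wx":0,"wy":0,"wz":0,"claw":1},{"tx":0,"ty":0.5,"tz":54,"wx":0,"wy":0,"wz":0,"claw":1},{"tx":0,"ty":0.5,"tz":54,"wx":0,"wy":0,"wz":0,"claw":1},{"tx":0,"ty":0.5,"tz":54,"wx":0,"wy":0,"wz":0,"claw":1}]'
```

```text
time: 13.48
tool_pos: [0.5813, 0.2723, 0.1167]
eef_rot: [-3.141, -0.002, 0.06]
wrist_force: [-2.2, 0.7, 6.2]
opening: 0.0146
```

Reached seated height (0.1167). Release, rise and go to the second red tub.

```bash
python3 -m handwheel '[{"tx":0,"ty":0,"tz":0,"wx":0,"wy":0,"wz":0,"claw":-1},{"tx":0,"ty":0,"tz":0,"wx":0,"wy":0,"wz":0,"claw":-1},{"tx":0,"ty":0,"tz":0,"wx":0,"wy":0,"wz":0,"claw":-1},{"tx":0,"ty":0,"tz":0,"wx":0,"wy":0,"wz":0,"claw":-1},{"tx":0,"ty":0,"tz":0,"wx":0,"wy":0,"wz":0,"claw":-1},{"tx":0,"ty":0,"tz":0,"wx":0,"wy":0,"wz":0,"claw":-1},{"tx":0,"ty":0,"tz":-30,"wx":0,"wy":0,"wz":0,"claw":-1},{"tx":0,"ty":0,"tz":-70,"wx":0,"wy":0,"wz":0,"claw":-1},{"tx":0,"ty":0,"tz":-110,"wx":0,"wy":0,"wz":0,"claw":-1},{"tx":0,"ty":0,"tz":-140,"wx":0,"wy":0,"wz":0,"claw":-1},{"tx":0,"ty":0,"tz":-140,"wx":0,"wy":0,"wz":0,"claw":-1},{"tx":0,"ty":0,"tz":-140,"wx":0,"wy":0,"wz":0,"claw":-1}]';  python3 -c "
from h import *
im=camera('wrist');c=calibration('wrist');print(blobs(im,c,'red',.092,(.5,.7,.2,.36)))
print(tomove(.4376,-.151,.2,-.279))"
```

```text
time: 14.48
tool_pos: [0.5812, 0.2721, 0.257]
eef_rot: [-3.141, -0.003, 0.06]
wrist_force: [-0.7, 1.1, -0.8]
opening: 0.0852
[([0.5868, 0.2724], 0.059, [116.0, 81.1], 9125.0)]
([-168.2, 413.6, 55.0], [-0.0, 0.0, 0.3388], 14.5333)
```

```bash
python3 -m handwheel '[{"tx":-168,"ty":414,"tz":0,"wx":0,"wy":0,"wz":0.339,"claw":-1},{"tx":-168,"ty":414,"tz":0,"wx":0,"wy":0,"wz":0.339,"claw":-1},{"tx":-168,"ty":414,"tz":0,"wx":0,"wy":0,"wz":0.339,"claw":-1},{"tx":-168,"ty":414,"tz":0,"wx":0,"wy":0,"wz":0.339,"claw":-1},{"tx":-168,"ty":414,"tz":0,"wx":0,"wy":0,"wz":0.339,"claw":-1},{"tx":-168,"ty":414,"tz":0,"wx":0,"wy":0,"wz":0.339,"claw":-1},{"tx":-168,"ty":414,"tz":0,"wx":0,"wy":0,"wz":0.339,"claw":-1},{"tx":-168,"ty":414,"tz":55,"wx":0,"wy":0,"wz":0.339,"claw":-1},{"tx":-168,"ty":414,"tz":55,"wx":0,"wy":0,"wz":0.339,"claw":-1},{"tx":-168,"ty":414,"tz":55,"wx":0,"wy":0,"wz":0.339,"claw":-1},{"tx":-168,"ty":414,"tz":55,"wx":0,"wy":0,"wz":0.339,"claw":-1},{"tx":-168,"ty":414,"tz":55,"wx":0,"wy":0,"wz":0.339,"claw":-1}]'; python3 -m handwheel '[{"tx":0,"ty":0,"tz":0,"wx":0,"wy":0,"wz":0,"claw":-1},{"tx":0,"ty":0,"tz":0,"wx":0,"wy":0,"wz":0,"claw":-1},{"tx":0,"ty":0,"tz":0,"wx":0,"wy":0,"wz":0,"claw":-1}]'; python3 -c "
from h import *
im=camera('wrist');c=calibration('wrist');print(blobs(im,c,'red',.077,(.35,.54,-.25,-.06)))
im=camera('top');c=calibration('top');print(blobs(im,c,'red',.092,(.5,.7,.2,.36)))
print(tomove(.4376,-.151,.102,-.279))"
```

```text
time: 15.53
tool_pos: [0.4347, -0.1553, 0.1966]
eef_rot: [3.142, 0.006, -0.284]
wrist_force: [0.3, 1.6, -0.6]
opening: 0.0856
time: 15.78
tool_pos: [0.4382, -0.1505, 0.2001]
eef_rot: [-3.141, 0.0, -0.278]
wrist_force: [-0.1, 0.1, -0.2]
opening: 0.0854
[([0.4367, -0.1529], -0.278, [103.3, 78.8], 7936.5)]
[([0.568, 0.2585], 0.0, [132.0, 113.0], 13599.0)]
([-0.5, 0.8, 98.4], [-0.0, -0.0002, 0.0016], 15.8833)
```

```bash
python3 -m handwheel '[{"tx":-1,"ty":2,"tz":30,"wx":0,"wy":0,"wz":0,"claw":-1},{"tx":-1,"ty":2,"tz":60,"wx":0,"wy":0,"wz":0,"claw":-1},{"tx":-1,"ty":2,"tz":85,"wx":0,"wy":0,"wz":0,"claw":-1},{"tx":-1,"ty":2,"tz":98,"wx":0,"wy":0,"wz":0,"claw":-1},{"tx":-1,"ty":2,"tz":98,"wx":0,"wy":0,"wz":0,"claw":-1},{"tx":-1,"ty":2,"tz":98,"wx":0,"wy":0,"wz":0,"claw":-1},{"tx":-1,"ty":2,"tz":98,"wx":0,"wy":0,"wz":0,"claw":1},{"tx":-1,"ty":2,"tz":98,"wx":0,"wy":0,"wz":0,"claw":1},{"tx":-1,"ty":2,"tz":98,"wx":0,"wy":0,"wz":0,"claw":1},{"tx":-1,"ty":2,"tz":98,"wx":0,"wy":0,"wz":0,"claw":1},{"tx":-1,"ty":2,"tz":98,"wx":0,"wy":0,"wz":0,"claw":1},{"tx":-1,"ty":2,"tz":98,"wx":0,"wy":0,"wz":0,"claw":1}]'; python3 -m handwheel '[{"tx":0,"ty":0,"tz":0,"wx":0,"wy":0,"wz":0,"claw":1},{"tx":0,"ty":0,"tz":0,"wx":0,"wy":0,"wz":0,"claw":1},{"tx":0,"ty":0,"tz":0,"wx":0,"wy":0,"wz":0,"claw":1},{"tx":0,"ty":0,"tz":-30,"wx":0,"wy":0,"wz":0,"claw":1},{"tx":0,"ty":0,"tz":-70,"wx":0,"wy":0,"wz":0,"claw":1},{"tx":0,"ty":0,"tz":-110,"wx":0,"wy":0,"wz":0,"claw":1},{"tx":0,"ty":0,"tz":-150,"wx":0,"wy":0,"wz":0,"claw":1},{"tx":0,"ty":0,"tz":-190,"wx":0,"wy":0,"wz":0,"claw":1},{"tx":0,"ty":0,"tz":-190,"wx":0,"wy":0,"wz":0,"claw":1},{"tx":0,"ty":0,"tz":-190,"wx":0,"wy":0,"wz":0,"claw":1}]'; python3 -c "
from h import *
print(tomove(.5812,.2721,.29,.06))"
```

```text
time: 16.88
tool_pos: [0.4365, -0.153, 0.1026]
eef_rot: [-3.142, -0.001, -0.279]
wrist_force: [-0.6, 3.2, 5.2]
opening: 0.0143
time: 17.72
tool_pos: [0.4366, -0.1531, 0.2933]
eef_rot: [3.141, -0.003, -0.279]
wrist_force: [-0.2, -0.1, -4.7]
opening: 0.0147
([21.8, -448.6, 3.2], [0.0009, -0.0027, -0.3392], 17.7167)
```

```bash
python3 -m handwheel '[{"tx":2,"ty":-37,"tz":0,"wx":0,"wy":0,"wz":-0.03,"claw":1},{"tx":4,"ty":-75,"tz":0,"wx":0,"wy":0,"wz":-0.06,"claw":1},{"tx":6,"ty":-113,"tz":0,"wx":0,"wy":0,"wz":-0.1,"claw":1},{"tx":8,"ty":-152,"tz":0,"wx":0,"wy":0,"wz":-0.13,"claw":1},{"tx":10,"ty":-191,"tz":0,"wx":0,"wy":0,"wz":-0.16,"claw":1},{"tx":12,"ty":-230,"tz":0,"wx":0,"wy":0,"wz":-0.2,"claw":1},{"tx":14,"ty":-269,"tz":0,"wx":0,"wy":0,"wz":-0.23,"claw":1},{"tx":16,"ty":-308,"tz":0,"wx":0,"wy":0,"wz":-0.26,"claw":1},{"tx":18,"ty":-347,"tz":0,"wx":0,"wy":0,"wz":-0.3,"claw":1},{"tx":20,"ty":-386,"tz":0,"wx":0,"wy":0,"wz":-0.33,"claw":1},{"tx":21,"ty":-420,"tz":0,"wx":0,"wy":0,"wz":-0.339,"claw":1},{"tx":22,"ty":-440,"tz":0,"wx":0,"wy":0,"wz":-0.339,"claw":1}]'; python3 -m handwheel '[{"tx":0,"ty":-9,"tz":0,"wx":0,"wy":0,"wz":0,"claw":1},{"tx":0,"ty":-9,"tz":20,"wx":0,"wy":0,"wz":0,"claw":1},{"tx":0,"ty":-9,"tz":40,"wx":0,"wy":0,"wz":0,"claw":1},{"tx":0,"ty":-9,"tz":40,"wx":0,"wy":0,"wz":0,"claw":1},{"tx":0,"ty":-9,"tz":40,"wx":0,"wy":0,"wz":0,"claw":1},{"tx":0,"ty":-9,"tz":40,"wx":0,"wy":0,"wz":0,"claw":1}]'; python3 -c "
from h import *
im=camera('wrist');cv2.imwrite('pics/w5.png',im[...,::-1])
print(tomove(.5812,.2721,.19,.06),sense()['tool_pos'])"
```

```text
time: 18.72
tool_pos: [0.5785, 0.267, 0.2886]
eef_rot: [3.141, 0.005, 0.062]
wrist_force: [-0.8, 0.1, -3.6]
opening: 0.0146
time: 19.22
tool_pos: [0.5784, 0.2725, 0.2527]
eef_rot: [3.142, -0.0, 0.059]
wrist_force: [0.4, -0.5, -3.8]
opening: 0.0147
([2.6, 0.7, 63.3], [-0.0003, -0.0012, -0.0007], 19.2667) [0.57853949 0.27261145 0.2533098 ]
```

View pics/w5.png

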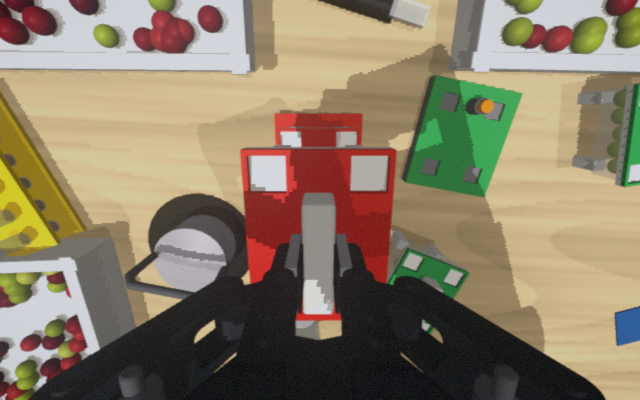

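```bash
python3 -c "
from h import *
im=cv2.imread('pics/w5.png')[...,::-1];c=calibration('wrist');z=sense()['tool_pos'][2]
for col in (300,320,335): print([tuple(map(int,im[r,col])) for r in range(111,134,1)][::1] if col==320 else '')
m=im[137:147].min(2).mean(0);print([(i,int(m[i])) for i in range(275,368) if m[i]>110][::3])
def w(p,z): q=np.linalg.inv(H(c,z))@[*p,1];return (q[:2]/q[2])
u=np.array([np.cos(.06),np.sin(.06)])
for a,b,h,l in(((241,149.5),(395.5,150),z-.0256,.052),((276,114),(361.5,114),.02,.064),((276,127),(361,127),.092,.052)):
  A,B=w(a,h),w(b,h);print((A+B)/2-l*u,np.hypot(*(A-B)))
"
```

```text
[(144, 125, 91), (129, 106, 78), (132, 80, 62), (155, 51, 39), (141, 45, 34), (139, 46, 38), (137, 45, 36), (137, 43, 35), (137, 48, 39), (137, 48, 37), (137, 45, 38), (135, 43, 32), (134, 43, 35), (138, 46, 40), (136, 44, 35), (134, 47, 35), (135, 60, 54), (129, 56, 51), (137, 48, 40), (134, 40, 31), (138, 46, 40), (134, 42, 35), (135, 42, 34)]

[(281, 129), (284, 193), (287, 193), (290, 198), (293, 211), (296, 211), (299, 205), (337, 136), (340, 159), (343, 166), (346, 156), (349, 155), (352, 155), (355, 147)]
[0.57825102 0.27239362] 0.07816311248904086
[0.57973727 0.27191571] 0.10033915188320042
[0.58121799 0.27235704] 0.08056694592362428
```

Lower lid at (0.5812,0.2724), held tub at (0.5783,0.2724), so shift +3 mm in x and lower.

```bash
python3 -m handwheel '[{"tx":3,"ty":0,"tz":20,"wx":0,"wy":0,"wz":0,"claw":1},{"tx":3,"ty":0,"tz":38,"wx":0,"wy":0,"wz":0,"claw":1},{"tx":3,"ty":0,"tz":48,"wx":0,"wy":0,"wz":0,"claw":1},{"tx":3,"ty":0,"tz":54,"wx":0,"wy":0,"wz":0,"claw":1},{"tx":3,"ty":0,"tz":58,"wx":0,"wy":0,"wz":0,"claw":1},{"tx":3,"ty":0,"tz":61,"wx":0,"wy":0,"wz":0,"claw":1},{"tx":3,"ty":0,"tz":63,"wx":0,"wy":0,"wz":0,"claw":1},{"tx":3,"ty":0,"tz":64,"wx":0,"wy":0,"wz":0,"claw":1},{"tx":3,"ty":0,"tz":64,"wx":0,"wy":0,"wz":0,"claw":1},{"tx":3,"ty":0,"tz":64,"wx":0,"wy":0,"wz":0,"claw":1}]'
```

```text
time: 20.1
tool_pos: [0.5816, 0.2734, 0.1897]
eef_rot: [-3.141, -0.002, 0.06]
wrist_force: [-1.0, 1.4, 6.4]
opening: 0.0142
```

Seated at the expected height. Release, rise and go to the near green tub.

```bash
python3 -m handwheel '[{"tx":0,"ty":0,"tz":0,"wx":0,"wy":0,"wz":0,"claw":-1},{"tx":0,"ty":0,"tz":0,"wx":0,"wy":0,"wz":0,"claw":-1},{"tx":0,"ty":0,"tz":0,"wx":0,"wy":0,"wz":0,"claw":-1},{"tx":0,"ty":0,"tz":0,"wx":0,"wy":0,"wz":0,"claw":-1},{"tx":0,"ty":0,"tz":0,"wx":0,"wy":0,"wz":0,"claw":-1},{"tx":0,"ty":0,"tz":0,"wx":0,"wy":0,"wz":0,"claw":-1},{"tx":0,"ty":0,"tz":-30,"wx":0,"wy":0,"wz":0,"claw":-1},{"tx":0,"ty":0,"tz":-70,"wx":0,"wy":0,"wz":0,"claw":-1},{"tx":0,"ty":0,"tz":-110,"wx":0,"wy":0,"wz":0,"claw":-1},{"tx":0,"ty":0,"tz":-130,"wx":0,"wy":0,"wz":0,"claw":-1},{"tx":0,"ty":0,"tz":-130,"wx":0,"wy":0,"wz":0,"claw":-1},{"tx":0,"ty":0,"tz":-130,"wx":0,"wy":0,"wz":0,"claw":-1}]';  python3 -c "
from h import *
im=camera('wrist');cv2.imwrite('pics/w6.png',im[...,::-1]);c=calibration('wrist')
print(blobs(im,c,'green',.02,(.54,.72,0.02,.2)),blobs(im,c,'green',.077,(.36,.54,0.05,.25)))
print(tomove(.4426,.1463,.2,-.338))"
```

```text
time: 21.1
tool_pos: [0.5814, 0.2731, 0.3193]
eef_rot: [-3.141, -0.002, 0.06]
wrist_force: [0.9, -0.4, -1.0]
opening: 0.0856
[([0.623, 0.1044], -0.127, [125.6, 103.6], 12660.5)] [([0.4425, 0.1469], -0.343, [102.9, 79.3], 4120.0)]
([-145.8, 118.2, 117.8], [0.0003, 0.0006, 0.3978], 21.15)
```

View pics/w6.png

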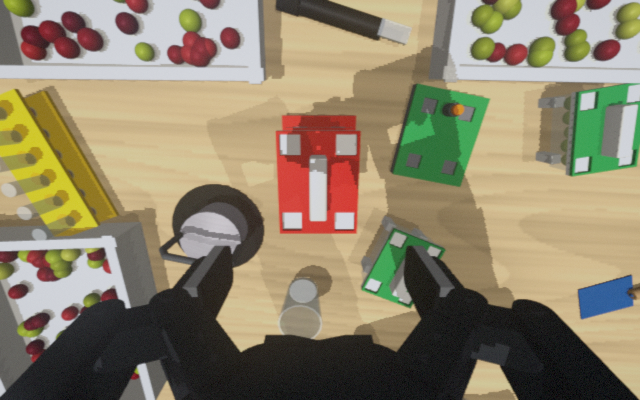

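Red stack stands square at (318,180). Can on the mat, beaker in place. Going to the green tub.

```bash
python3 -m handwheel '[{"tx":-146,"ty":118,"tz":0,"wx":0,"wy":0,"wz":0.398,"claw":-1},{"tx":-146,"ty":118,"tz":0,"wx":0,"wy":0,"wz":0.398,"claw":-1},{"tx":-146,"ty":118,"tz":0,"wx":0,"wy":0,"wz":0.398,"claw":-1},{"tx":-146,"ty":118,"tz":0,"wx":0,"wy":0,"wz":0.398,"claw":-1},{"tx":-146,"ty":118,"tz":118,"wx":0,"wy":0,"wz":0.398,"claw":-1},{"tx":-146,"ty":118,"tz":118,"wx":0,"wy":0,"wz":0.398,"claw":-1},{"tx":-146,"ty":118,"tz":118,"wx":0,"wy":0,"wz":0.398,"claw":-1},{"tx":-146,"ty":118,"tz":118,"wx":0,"wy":0,"wz":0.398,"claw":-1},{"tx":-146,"ty":118,"tz":118,"wx":0,"wy":0,"wz":0.398,"claw":-1},{"tx":-146,"ty":118,"tz":118,"wx":0,"wy":0,"wz":0.398,"claw":-1},{"tx":-146,"ty":118,"tz":118,"wx":0,"wy":0,"wz":0.398,"claw":-1},{"tx":-146,"ty":118,"tz":118,"wx":0,"wy":0,"wz":0.398,"claw":-1}]'; python3 -c "
from h import *
im=camera('wrist');c=calibration('wrist');b=blobs(im,c,'green',.077,(.36,.54,0.05,.25));print(b)
print(tomove(*b[0][0],.102,b[0][1]))"
```

```text
time: 22.15
tool_pos: [0.4434, 0.1469, 0.2019]
eef_rot: [-3.14, -0.002, -0.338]
wrist_force: [0.2, 0.8, -0.2]
opening: 0.0855
[([0.4417, 0.1451], -0.34, [102.7, 78.0], 7790.0)]
([-1.0, 2.2, 99.5], [-0.0011, -0.0018, 0.002], 22.2)
```

```bash
python3 -m handwheel '[{"tx":-1,"ty":2,"tz":30,"wx":0,"wy":0,"wz":0,"claw":-1},{"tx":-1,"ty":2,"tz":60,"wx":0,"wy":0,"wz":0,"claw":-1},{"tx":-1,"ty":2,"tz":85,"wx":0,"wy":0,"wz":0,"claw":-1},{"tx":-1,"ty":2,"tz":98,"wx":0,"wy":0,"wz":0,"claw":-1},{"tx":-1,"ty":2,"tz":98,"wx":0,"wy":0,"wz":0,"claw":-1},{"tx":-1,"ty":2,"tz":98,"wx":0,"wy":0,"wz":0,"claw":-1},{"tx":-1,"ty":2,"tz":98,"wx":0,"wy":0,"wz":0,"claw":1},{"tx":-1,"ty":2,"tz":98,"wx":0,"wy":0,"wz":0,"claw":1},{"tx":-1,"ty":2,"tz":98,"wx":0,"wy":0,"wz":0,"claw":1},{"tx":-1,"ty":2,"tz":98,"wx":0,"wy":0,"wz":0,"claw":1},{"tx":-1,"ty":2,"tz":98,"wx":0,"wy":0,"wz":0,"claw":1},{"tx":-1,"ty":2,"tz":98,"wx":0,"wy":0,"wz":0,"claw":1}]'; python3 -m handwheel '[{"tx":0,"ty":0,"tz":0,"wx":0,"wy":0,"wz":0,"claw":1},{"tx":0,"ty":0,"tz":0,"wx":0,"wy":0,"wz":0,"claw":1},{"tx":0,"ty":0,"tz":0,"wx":0,"wy":0,"wz":0,"claw":1},{"tx":0,"ty":0,"tz":0,"wx":0,"wy":0,"wz":0,"claw":1}]'; python3 -m handwheel '[{"tx":0,"ty":0,"tz":-30,"wx":0,"wy":0,"wz":0,"claw":1},{"tx":0,"ty":0,"tz":-70,"wx":0,"wy":0,"wz":0,"claw":1},{"tx":0,"ty":0,"tz":-110,"wx":0,"wy":0,"wz":0,"claw":1},{"tx":0,"ty":0,"tz":-130,"wx":0,"wy":0,"wz":0,"claw":1},{"tx":0,"ty":0,"tz":-130,"wx":0,"wy":0,"wz":0,"claw":1},{"tx":0,"ty":0,"tz":-130,"wx":0,"wy":0,"wz":0,"claw":1}]'; python3 -c "
from h import *
print(tomove(.6238,.1040,.18,-.130))"
```

```text
time: 23.2
tool_pos: [0.4411, 0.1451, 0.1026]
eef_rot: [-3.141, -0.001, -0.338]
wrist_force: [-0.6, 2.1, 2.5]
opening: 0.0142
time: 23.53
tool_pos: [0.4412, 0.1451, 0.1026]
eef_rot: [-3.141, -0.0, -0.338]
wrist_force: [-1.7, 2.3, 5.7]
opening: 0.0144
time: 24.03
tool_pos: [0.4408, 0.1449, 0.2321]
eef_rot: [-3.141, -0.0, -0.338]
wrist_force: [-0.3, -0.5, -5.0]
opening: 0.0146
([186.2, -22.1, 52.2], [-0.0002, -0.0004, -0.2083], 24.0333)
```

```bash
python3 -m handwheel '[{"tx":35,"ty":-4,"tz":0,"wx":0,"wy":0,"wz":-0.05,"claw":1},{"tx":72,"ty":-8,"tz":0,"wx":0,"wy":0,"wz":-0.1,"claw":1},{"tx":109,"ty":-13,"tz":0,"wx":0,"wy":0,"wz":-0.15,"claw":1},{"tx":145,"ty":-17,"tz":0,"wx":0,"wy":0,"wz":-0.208,"claw":1},{"tx":174,"ty":-21,"tz":0,"wx":0,"wy":0,"wz":-0.208,"claw":1},{"tx":186,"ty":-22,"tz":0,"wx":0,"wy":0,"wz":-0.208,"claw":1},{"tx":186,"ty":-22,"tz":20,"wx":0,"wy":0,"wz":-0.208,"claw":1},{"tx":186,"ty":-22,"tz":40,"wx":0,"wy":0,"wz":-0.208,"claw":1},{"tx":186,"ty":-22,"tz":55,"wx":0,"wy":0,"wz":-0.208,"claw":1},{"tx":186,"ty":-22,"tz":55,"wx":0,"wy":0,"wz":-0.208,"claw":1},{"tx":186,"ty":-22,"tz":55,"wx":0,"wy":0,"wz":-0.208,"claw":1},{"tx":186,"ty":-22,"tz":55,"wx":0,"wy":0,"wz":-0.208,"claw":1}]'; python3 -c "
from h import *
im=camera('wrist');cv2.imwrite('pics/w7.png',cv2.resize(im[80:200,210:430],None,fx=3.5,fy=3.5,interpolation=cv2.INTER_CUBIC)[...,::-1])
print(tomove(.6238,.1040,.1176,-.130),sense()['tool_pos'])"
```

```text
time: 25.03
tool_pos: [0.6237, 0.104, 0.1772]
eef_rot: [3.141, 0.0, -0.13]
wrist_force: [0.4, 0.2, -4.1]
opening: 0.0143
([-0.2, 0.1, 60.3], [-0.0002, -0.0007, -0.0002], 25.0833) [0.62393174 0.10407275 0.17785335]
```

View pics/w7.png

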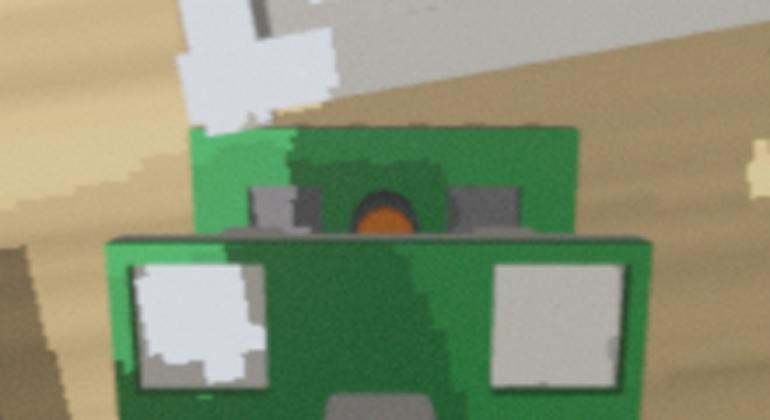

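```bash
python3 -c "
from h import *
c=calibration('wrist');z=sense()['tool_pos'][2]
def w(p,z): q=np.linalg.inv(H(c,z))@[*p,1];return (q[:2]/q[2])
u=np.array([np.cos(-.13),np.sin(-.13)])
for a,b,h,l in(((240.6,148.9),(396,148.9),z-.0256,.052),((264.6,116.6),(375.1,116.6),.02,.064)):
  A,B=w(a,h),w(b,h);print((A+B)/2-l*u,np.hypot(*(A-B)),np.arctan2(*(B-A)[::-1])+np.pi/2)
"
```

```text
[0.62405517 0.10361721] 0.07853466256154555 -0.13085397112386632
[0.6239429 0.1021403] 0.1024278739099654 -0.13089692024729604
```

Within 1.5 mm; shift 1 mm right and lower.

```bash
python3 -m handwheel '[{"tx":0,"ty":1,"tz":20,"wx":0,"wy":0,"wz":0,"claw":1},{"tx":0,"ty":1,"tz":38,"wx":0,"wy":0,"wz":0,"claw":1},{"tx":0,"ty":1,"tz":47,"wx":0,"wy":0,"wz":0,"claw":1},{"tx":0,"ty":1,"tz":53,"wx":0,"wy":0,"wz":0,"claw":1},{"tx":0,"ty":1,"tz":57,"wx":0,"wy":0,"wz":0,"claw":1},{"tx":0,"ty":1,"tz":59,"wx":0,"wy":0,"wz":0,"claw":1},{"tx":0,"ty":1,"tz":60,"wx":0,"wy":0,"wz":0,"claw":1},{"tx":0,"ty":1,"tz":60,"wx":0,"wy":0,"wz":0,"claw":1},{"tx":0,"ty":1,"tz":60,"wx":0,"wy":0,"wz":0,"claw":1},{"tx":0,"ty":1,"tz":60,"wx":0,"wy":0,"wz":0,"claw":1}]'
```

```text
time: 25.92
tool_pos: [0.6238, 0.1031, 0.1179]
eef_rot: [-3.141, -0.001, -0.13]
wrist_force: [1.5, 0.7, -2.0]
opening: 0.0142
```

```bash
python3 -m handwheel '[{"tx":0,"ty":0,"tz":0,"wx":0,"wy":0,"wz":0,"claw":-1},{"tx":0,"ty":0,"tz":0,"wx":0,"wy":0,"wz":0,"claw":-1},{"tx":0,"ty":0,"tz":0,"wx":0,"wy":0,"wz":0,"claw":-1},{"tx":0,"ty":0,"tz":0,"wx":0,"wy":0,"wz":0,"claw":-1},{"tx":0,"ty":0,"tz":0,"wx":0,"wy":0,"wz":0,"claw":-1},{"tx":0,"ty":0,"tz":0,"wx":0,"wy":0,"wz":0,"claw":-1},{"tx":0,"ty":0,"tz":-30,"wx":0,"wy":0,"wz":0,"claw":-1},{"tx":0,"ty":0,"tz":-70,"wx":0,"wy":0,"wz":0,"claw":-1},{"tx":0,"ty":0,"tz":-110,"wx":0,"wy":0,"wz":0,"claw":-1},{"tx":0,"ty":0,"tz":-130,"wx":0,"wy":0,"wz":0,"claw":-1},{"tx":0,"ty":0,"tz":-130,"wx":0,"wy":0,"wz":0,"claw":-1},{"tx":0,"ty":0,"tz":-130,"wx":0,"wy":0,"wz":0,"claw":-1}]';  python3 -c "
from h import *
im=camera('wrist');cv2.imwrite('pics/w8.png',im[...,::-1]);c=calibration('wrist')
print(blobs(im,c,'green',.077,(.57,.73,-.16,0.02)))
print(tomove(.6490,-.0790,.2,.222))"
```

```text
time: 26.92
tool_pos: [0.6238, 0.1031, 0.2483]
eef_rot: [-3.141, -0.002, -0.13]
wrist_force: [-1.0, -0.1, -0.6]
opening: 0.0853
[([0.6485, -0.0768], 0.223, [102.4, 79.3], 7876.0)]
([49.1, 177.1, 46.6], [0.0, 0.0007, -0.3522], 26.9667)
```

```bash
python3 -m handwheel '[{"tx":49,"ty":177,"tz":0,"wx":0,"wy":0,"wz":-0.352,"claw":-1},{"tx":49,"ty":177,"tz":0,"wx":0,"wy":0,"wz":-0.352,"claw":-1},{"tx":49,"ty":177,"tz":0,"wx":0,"wy":0,"wz":-0.352,"claw":-1},{"tx":49,"ty":177,"tz":47,"wx":0,"wy":0,"wz":-0.352,"claw":-1},{"tx":49,"ty":177,"tz":47,"wx":0,"wy":0,"wz":-0.352,"claw":-1},{"tx":49,"ty":177,"tz":47,"wx":0,"wy":0,"wz":-0.352,"claw":-1},{"tx":49,"ty":177,"tz":47,"wx":0,"wy":0,"wz":-0.352,"claw":-1},{"tx":49,"ty":177,"tz":47,"wx":0,"wy":0,"wz":-0.352,"claw":-1},{"tx":49,"ty":177,"tz":47,"wx":0,"wy":0,"wz":-0.352,"claw":-1}]'; python3 -c "
from h import *
im=camera('wrist');c=calibration('wrist');b=blobs(im,c,'green',.077,(.57,.73,-.16,0.02));print(b)
print(tomove(*b[0][0],.102,b[0][1]))"
```

```text
time: 27.72
tool_pos: [0.6493, -0.0778, 0.2006]
eef_rot: [3.142, -0.0, 0.223]
wrist_force: [-0.5, 0.5, 0.2]
opening: 0.0856
[([0.6496, -0.0793], 0.227, [103.1, 78.3], 7799.0)]
([-0.2, 1.6, 98.8], [0.0002, -0.0007, -0.0038], 27.7667)
```

```bash
python3 -m handwheel '[{"tx":0,"ty":1,"tz":30,"wx":0,"wy":0,"wz":0,"claw":-1},{"tx":0,"ty":1,"tz":60,"wx":0,"wy":0,"wz":0,"claw":-1},{"tx":0,"ty":1,"tz":85,"wx":0,"wy":0,"wz":0,"claw":-1},{"tx":0,"ty":1,"tz":98,"wx":0,"wy":0,"wz":0,"claw":-1},{"tx":0,"ty":1,"tz":98,"wx":0,"wy":0,"wz":0,"claw":-1},{"tx":0,"ty":1,"tz":98,"wx":0,"wy":0,"wz":0,"claw":-1},{"tx":0,"ty":1,"tz":98,"wx":0,"wy":0,"wz":0,"claw":1},{"tx":0,"ty":1,"tz":98,"wx":0,"wy":0,"wz":0,"claw":1},{"tx":0,"ty":1,"tz":98,"wx":0,"wy":0,"wz":0,"claw":1},{"tx":0,"ty":1,"tz":98,"wx":0,"wy":0,"wz":0,"claw":1},{"tx":0,"ty":1,"tz":98,"wx":0,"wy":0,"wz":0,"claw":1},{"tx":0,"ty":1,"tz":98,"wx":0,"wy":0,"wz":0,"claw":1}]'; python3 -m handwheel '[{"tx":0,"ty":0,"tz":0,"wx":0,"wy":0,"wz":0,"claw":1},{"tx":0,"ty":0,"tz":0,"wx":0,"wy":0,"wz":0,"claw":1},{"tx":0,"ty":0,"tz":0,"wx":0,"wy":0,"wz":0,"claw":1},{"tx":0,"ty":0,"tz":0,"wx":0,"wy":0,"wz":0,"claw":1}]'; python3 -m handwheel '[{"tx":0,"ty":0,"tz":-30,"wx":0,"wy":0,"wz":0,"claw":1},{"tx":0,"ty":0,"tz":-70,"wx":0,"wy":0,"wz":0,"claw":1},{"tx":0,"ty":0,"tz":-110,"wx":0,"wy":0,"wz":0,"claw":1},{"tx":0,"ty":0,"tz":-150,"wx":0,"wy":0,"wz":0,"claw":1},{"tx":0,"ty":0,"tz":-180,"wx":0,"wy":0,"wz":0,"claw":1},{"tx":0,"ty":0,"tz":-180,"wx":0,"wy":0,"wz":0,"claw":1},{"tx":0,"ty":0,"tz":-180,"wx":0,"wy":0,"wz":0,"claw":1}]'; python3 -c "
from h import *
print(tomove(.6238,.1031,.252,-.130))"
```

```text
time: 28.77
tool_pos: [0.6495, -0.0798, 0.1028]
eef_rot: [3.142, -0.001, 0.222]
wrist_force: [-1.3, 1.2, 1.0]
opening: 0.0145
time: 29.1
tool_pos: [0.6496, -0.0797, 0.1028]
eef_rot: [3.141, -0.001, 0.222]
wrist_force: [-0.8, 1.0, 6.2]
opening: 0.0143
time: 29.68
tool_pos: [0.6496, -0.0799, 0.283]
eef_rot: [3.141, -0.002, 0.222]
wrist_force: [0.5, -0.2, -3.8]
opening: 0.0146
([15.0, -184.2, 30.9], [0.0005, -0.0019, 0.3517], 29.6833)
```

```bash
python3 -m handwheel '[{"tx":3,"ty":-35,"tz":0,"wx":0,"wy":0,"wz":0.08,"claw":1},{"tx":6,"ty":-72,"tz":0,"wx":0,"wy":0,"wz":0.16,"claw":1},{"tx":9,"ty":-109,"tz":0,"wx":0,"wy":0,"wz":0.24,"claw":1},{"tx":12,"ty":-145,"tz":0,"wx":0,"wy":0,"wz":0.32,"claw":1},{"tx":14,"ty":-173,"tz":0,"wx":0,"wy":0,"wz":0.352,"claw":1},{"tx":15,"ty":-184,"tz":0,"wx":0,"wy":0,"wz":0.352,"claw":1},{"tx":15,"ty":-184,"tz":15,"wx":0,"wy":0,"wz":0.352,"claw":1},{"tx":15,"ty":-184,"tz":31,"wx":0,"wy":0,"wz":0.352,"claw":1},{"tx":15,"ty":-184,"tz":31,"wx":0,"wy":0,"wz":0.352,"claw":1},{"tx":15,"ty":-184,"tz":31,"wx":0,"wy":0,"wz":0.352,"claw":1},{"tx":15,"ty":-184,"tz":31,"wx":0,"wy":0,"wz":0.352,"claw":1}]'; python3 -c "
from h import *
im=camera('wrist');cv2.imwrite('pics/w9.png',cv2.resize(im[80:200,210:430],None,fx=3.5,fy=3.5,interpolation=cv2.INTER_CUBIC)[...,::-1])
print(tomove(.6238,.1031,.1898,-.130),sense()['tool_pos'])"
```

```text
time: 30.6
tool_pos: [0.6237, 0.1025, 0.2512]
eef_rot: [3.141, 0.001, -0.13]
wrist_force: [0.9, -0.9, -3.5]
opening: 0.0142
([-0.1, -0.5, 61.9], [-0.0001, -0.0004, -0.0006], 30.65) [0.6238108  0.10260399 0.25171774]
```

View pics/w9.png

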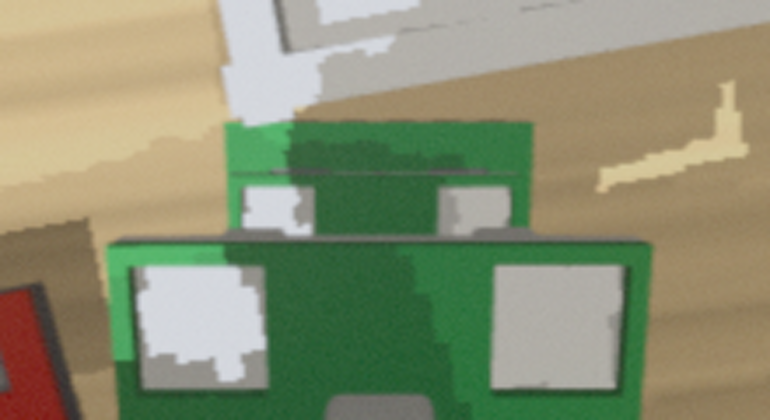

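```bash
python3 -c "
from h import *
c=calibration('wrist');z=sense()['tool_pos'][2]
def w(p,z): q=np.linalg.inv(H(c,z))@[*p,1];return (q[:2]/q[2])
u=np.array([np.cos(-.13),np.sin(-.13)])
for a,b,h,l in(((107,241),(651,241),z-.0258,.052),((230,174),(528,174),.092,.052),((243,187),(511,187),.092,.049)):
  A,B=[w((210+p[0]/3.5,80+p[1]/3.5),h) for p in(a,b)];print((A+B)/2-l*u,np.hypot(*(A-B)))
"
```

```text
[0.62391515 0.10213177] 0.07866413151245834
[0.62393853 0.10208681] 0.0804559241999489
[0.62356848 0.1026852 ] 0.07261586926809706
```

Aligned to under 1 mm; lowering 62 mm.

```bash
python3 -m handwheel '[{"tx":0,"ty":0,"tz":20,"wx":0,"wy":0,"wz":0,"claw":1},{"tx":0,"ty":0,"tz":38,"wx":0,"wy":0,"wz":0,"claw":1},{"tx":0,"ty":0,"tz":47,"wx":0,"wy":0,"wz":0,"claw":1},{"tx":0,"ty":0,"tz":53,"wx":0,"wy":0,"wz":0,"claw":1},{"tx":0,"ty":0,"tz":57,"wx":0,"wy":0,"wz":0,"claw":1},{"tx":0,"ty":0,"tz":60,"wx":0,"wy":0,"wz":0,"claw":1},{"tx":0,"ty":0,"tz":62,"wx":0,"wy":0,"wz":0,"claw":1},{"tx":0,"ty":0,"tz":62,"wx":0,"wy":0,"wz":0,"claw":1},{"tx":0,"ty":0,"tz":62,"wx":0,"wy":0,"wz":0,"claw":1},{"tx":0,"ty":0,"tz":62,"wx":0,"wy":0,"wz":0,"claw":1}]'
```

```text
time: 31.48
tool_pos: [0.6237, 0.103, 0.1898]
eef_rot: [-3.141, -0.001, -0.13]
wrist_force: [0.2, 0.6, -1.5]
opening: 0.0144
```

Seated height exactly as expected. Release, rise and retreat, then check everything.

```bash
python3 -m handwheel '[{"tx":0,"ty":0,"tz":0,"wx":0,"wy":0,"wz":0,"claw":-1},{"tx":0,"ty":0,"tz":0,"wx":0,"wy":0,"wz":0,"claw":-1},{"tx":0,"ty":0,"tz":0,"wx":0,"wy":0,"wz":0,"claw":-1},{"tx":0,"ty":0,"tz":0,"wx":0,"wy":0,"wz":0,"claw":-1},{"tx":0,"ty":0,"tz":0,"wx":0,"wy":0,"wz":0,"claw":-1},{"tx":0,"ty":0,"tz":0,"wx":0,"wy":0,"wz":0,"claw":-1},{"tx":0,"ty":0,"tz":-30,"wx":0,"wy":0,"wz":0,"claw":-1},{"tx":0,"ty":0,"tz":-70,"wx":0,"wy":0,"wz":0,"claw":-1},{"tx":0,"ty":0,"tz":-110,"wx":0,"wy":0,"wz":0,"claw":-1},{"tx":0,"ty":0,"tz":-130,"wx":0,"wy":0,"wz":0,"claw":-1},{"tx":0,"ty":0,"tz":-130,"wx":0,"wy":0,"wz":0,"claw":-1}]'; python3 -m handwheel '[{"tx":-150,"ty":300,"tz":0,"wx":0,"wy":0,"wz":0,"claw":-1},{"tx":-150,"ty":300,"tz":0,"wx":0,"wy":0,"wz":0,"claw":-1},{"tx":-150,"ty":300,"tz":0,"wx":0,"wy":0,"wz":0,"claw":-1},{"tx":-150,"ty":300,"tz":0,"wx":0,"wy":0,"wz":0,"claw":-1},{"tx":-150,"ty":300,"tz":0,"wx":0,"wy":0,"wz":0,"claw":-1},{"tx":-150,"ty":300,"tz":0,"wx":0,"wy":0,"wz":0,"claw":-1},{"tx":-150,"ty":300,"tz":0,"wx":0,"wy":0,"wz":0,"claw":-1},{"tx":-150,"ty":300,"tz":0,"wx":0,"wy":0,"wz":0,"claw":-1},{"tx":-150,"ty":300,"tz":0,"wx":0,"wy":0,"wz":0,"claw":-1},{"tx":-150,"ty":300,"tz":0,"wx":0,"wy":0,"wz":0,"claw":-1},{"tx":-150,"ty":300,"tz":0,"wx":0,"wy":0,"wz":0,"claw":-1},{"tx":-150,"ty":300,"tz":0,"wx":0,"wy":0,"wz":0,"claw":-1}]'; python3 -c "
from h import *
t=camera('top');s=camera('side');c=calibration('top')
f=lambda i:cv2.resize(i,None,fx=2,fy=2,interpolation=cv2.INTER_CUBIC)
a=f(t[120:285,130:330]);b=f(s[180:345,150:350])
cv2.imwrite('pics/f.png',np.hstack([a,b])[...,::-1]);cv2.imwrite('pics/f_top.png',t[...,::-1]);cv2.imwrite('pics/f_side.png',s[...,::-1])
B=(.2,.75,-.5,.5)
for col in('red','green'): print(blobs(t,c,col,.164,B))
for n in('top','side'): print(n,'mat c,can lid c,base',px(calibration(n),[.457,.429,.003]),px(calibration(n),[.457,.429,.063]))
"
```

```text
time: 32.4
tool_pos: [0.6244, 0.1031, 0.3253]
eef_rot: [-3.14, -0.008, -0.13]
wrist_force: [-0.5, -0.1, 0.9]
opening: 0.0855
time: 33.4
tool_pos: [0.4364, -0.1741, 0.319]
eef_rot: [-3.141, 0.0, -0.129]
wrist_force: [0.6, 0.0, -0.2]
opening: 0.0851
[([0.5663, 0.254], 0.059, [138.3, 118.1], 13910.5)]
[([0.6059, 0.095], -0.117, [138.2, 100.4], 12342.5)]
top mat c,can lid c,base [172.65523054 219.66618484] [164.37659244 217.78961433]
side mat c,can lid c,base [209.00391353 330.21128127] [204.66565106 317.54325849]
```

View pics/f.png

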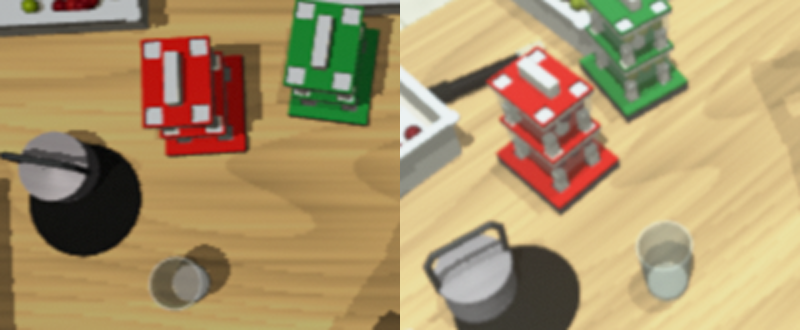

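Final check picture: both stacks stand square and the beaker is in place. But the can's lid centre is at top px (158.5,203.5), where a centred can would be at (164,218), so it has been knocked aside. I'll measure it.

```bash
python3 -c "
from h import *
def w(c,p,z): q=np.linalg.inv(H(c,z))@[*p,1];return (q[:2]/q[2])
c=calibration('top');s=calibration('side')
print('top lid',w(c,(158.5,203.5),.063),'bar',w(c,(130+1,120+77.5),.12),w(c,(130+45,120+85),.12))
print('side lid',w(s,(150+38,180+134),.063))
im=cv2.imread('pics/f_side.png');cv2.imwrite('pics/can.png',cv2.resize(np.hstack([im[265:385,140:260],cv2.imread('pics/f_top.png')[170:290,110:230]]),None,fx=3.3,fy=3.3))
print(tomove(.50,.34,.33,1.4))
"
```

```text
top lid [0.49297752 0.4455425 ] bar [0.50091921 0.49071168] [0.48296441 0.38383292]
side lid [0.49138476 0.45087256]
([-2.8, -517.9, -10.8], [-0.0004, 0.0001, -1.5283], 33.5)
```

View pics/can.png

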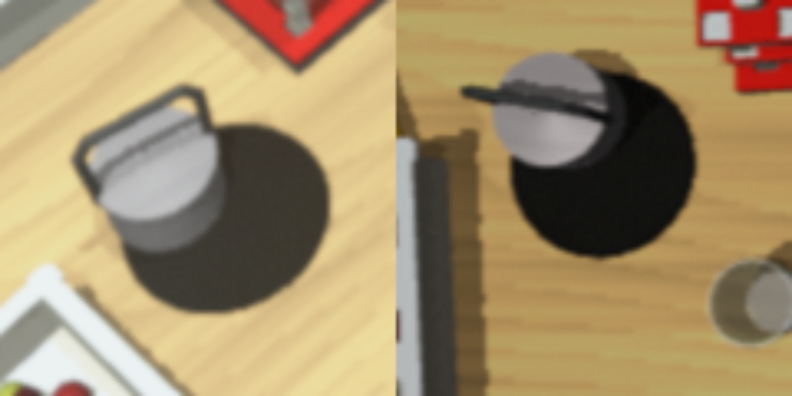

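The can sits 39 mm off the mat centre (33 allowed), overhanging the edge, so re-grasp it. Bar angle about 1.40.

```bash
python3 -m handwheel '[{"tx":-20,"ty":-300,"tz":0,"wx":0,"wy":0,"wz":-0.75,"claw":-1},{"tx":-20,"ty":-300,"tz":0,"wx":0,"wy":0,"wz":-0.75,"claw":-1},{"tx":-20,"ty":-300,"tz":0,"wx":0,"wy":0,"wz":-0.75,"claw":-1},{"tx":-20,"ty":-300,"tz":0,"wx":0,"wy":0,"wz":-0.75,"claw":-1},{"tx":-20,"ty":-300,"tz":0,"wx":0,"wy":0,"wz":-0.75,"claw":-1},{"tx":-20,"ty":-300,"tz":0,"wx":0,"wy":0,"wz":-0.75,"claw":-1},{"tx":-20,"ty":-300,"tz":0,"wx":0,"wy":0,"wz":-0.75,"claw":-1},{"tx":-20,"ty":-300,"tz":0,"wx":0,"wy":0,"wz":-0.75,"claw":-1},{"tx":-20,"ty":-300,"tz":0,"wx":0,"wy":0,"wz":-0.75,"claw":-1},{"tx":-20,"ty":-300,"tz":0,"wx":0,"wy":0,"wz":-0.75,"claw":-1}]'; python3 -c "
from h import *
print(tomove(.49,.40,.29,1.4))"
```

```text
time: 34.33
tool_pos: [0.4549, 0.1255, 0.319]
eef_rot: [-3.142, 0.001, 0.622]
wrist_force: [0.6, -0.3, -1.3]
opening: 0.0858
([188.4, -202.6, 28.9], [-0.0003, 0.0006, -0.7782], 34.3333)
```

```bash
python3 -m handwheel '[{"tx":188,"ty":-203,"tz":29,"wx":0,"wy":0,"wz":-0.778,"claw":-1},{"tx":188,"ty":-203,"tz":29,"wx":0,"wy":0,"wz":-0.778,"claw":-1},{"tx":188,"ty":-203,"tz":29,"wx":0,"wy":0,"wz":-0.778,"claw":-1},{"tx":188,"ty":-203,"tz":29,"wx":0,"wy":0,"wz":-0.778,"claw":-1},{"tx":188,"ty":-203,"tz":29,"wx":0,"wy":0,"wz":-0.778,"claw":-1},{"tx":188,"ty":-203,"tz":29,"wx":0,"wy":0,"wz":-0.778,"claw":-1},{"tx":188,"ty":-203,"tz":29,"wx":0,"wy":0,"wz":-0.778,"claw":-1},{"tx":188,"ty":-203,"tz":29,"wx":0,"wy":0,"wz":-0.778,"claw":-1},{"tx":188,"ty":-203,"tz":29,"wx":0,"wy":0,"wz":-0.778,"claw":-1},{"tx":188,"ty":-203,"tz":29,"wx":0,"wy":0,"wz":-0.778,"claw":-1},{"tx":188,"ty":-203,"tz":29,"wx":0,"wy":0,"wz":-0.778,"claw":-1},{"tx":188,"ty":-203,"tz":29,"wx":0,"wy":0,"wz":-0.778,"claw":-1}]'; python3 -c "
from h import *
im=camera('wrist');cv2.imwrite('pics/w10.png',im[...,::-1]);print(sense()['tool_pos'])
c=calibration('wrist');print(px(c,[.457,.429,.003]),px(c,[.492,.447,.118]))"
```

```text
time: 35.33
tool_pos: [0.4906, 0.3982, 0.291]
eef_rot: [3.141, -0.001, 1.396]
wrist_force: [-0.4, -0.0, 0.2]
opening: 0.0852
[0.49052088 0.39838406 0.29094968]
[291.31017074 144.20632305] [312.09681247 133.78845078]
```

View pics/w10.png

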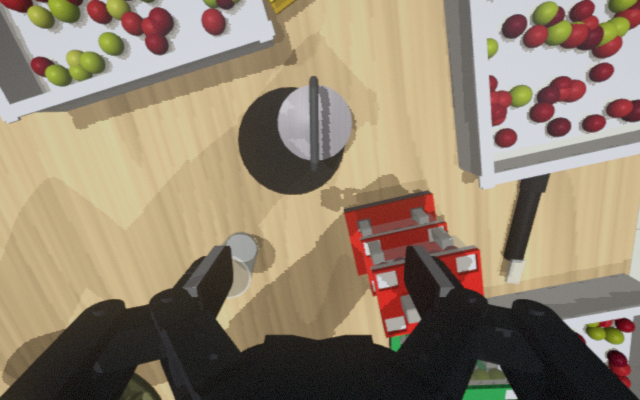

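Bar runs (313,77) to (315,170), centre (314,123.5). Mat centre (291,141) agrees with the projection.

```bash
python3 -c "
from h import *
c=calibration('wrist')
def w(p,z): q=np.linalg.inv(H(c,z))@[*p,1];return (q[:2]/q[2])
a,b=w((313,77),.12),w((315,170),.12);d=a-b;m=(a+b)/2
print(a,b,m,np.hypot(*d),np.arctan2(d[1],d[0]),'lid',w((315.5,123),.063),'mat',w((291,141),.003))
print(tomove(*m,.117,np.arctan2(d[1],d[0])))"
```

```text
[0.50230327 0.49830412] [0.48843669 0.41089357] [0.49536998 0.45459884] 0.0885036020647453 1.4134699745967536 lid [0.49626343 0.45413297] mat [0.45746109 0.43340465]
([56.1, -5.1, 174.0], [0.0006, -0.0005, -0.0174], 35.3833)
```

```bash
python3 -m handwheel '[{"tx":35,"ty":-3,"tz":10,"wx":0,"wy":0,"wz":-0.017,"claw":-1},{"tx":55,"ty":-5,"tz":40,"wx":0,"wy":0,"wz":-0.017,"claw":-1},{"tx":55,"ty":-5,"tz":80,"wx":0,"wy":0,"wz":-0.017,"claw":-1},{"tx":55,"ty":-5,"tz":115,"wx":0,"wy":0,"wz":-0.017,"claw":-1},{"tx":55,"ty":-5,"tz":145,"wx":0,"wy":0,"wz":-0.017,"claw":-1},{"tx":55,"ty":-5,"tz":165,"wx":0,"wy":0,"wz":-0.017,"claw":-1},{"tx":55,"ty":-5,"tz":173,"wx":0,"wy":0,"wz":-0.017,"claw":-1},{"tx":55,"ty":-5,"tz":173,"wx":0,"wy":0,"wz":-0.017,"claw":-1},{"tx":55,"ty":-5,"tz":173,"wx":0,"wy":0,"wz":-0.017,"claw":-1}]'; python3 -m handwheel '[{"tx":0,"ty":0,"tz":0,"wx":0,"wy":0,"wz":0,"claw":1},{"tx":0,"ty":0,"tz":0,"wx":0,"wy":0,"wz":0,"claw":1},{"tx":0,"ty":0,"tz":0,"wx":0,"wy":0,"wz":0,"claw":1},{"tx":0,"ty":0,"tz":0,"wx":0,"wy":0,"wz":0,"claw":1},{"tx":0,"ty":0,"tz":0,"wx":0,"wy":0,"wz":0,"claw":1},{"tx":0,"ty":0,"tz":0,"wx":0,"wy":0,"wz":0,"claw":1},{"tx":0,"ty":0,"tz":0,"wx":0,"wy":0,"wz":0,"claw":1},{"tx":0,"ty":0,"tz":0,"wx":0,"wy":0,"wz":0,"claw":1},{"tx":0,"ty":0,"tz":0,"wx":0,"wy":0,"wz":0,"claw":1},{"tx":0,"ty":0,"tz":0,"wx":0,"wy":0,"wz":0,"claw":1}]'; python3 -m handwheel '[{"tx":0,"ty":0,"tz":-10,"wx":0,"wy":0,"wz":0,"claw":1},{"tx":0,"ty":0,"tz":-25,"wx":0,"wy":0,"wz":0,"claw":1},{"tx":0,"ty":0,"tz":-30,"wx":0,"wy":0,"wz":0,"claw":1},{"tx":0,"ty":0,"tz":-30,"wx":0,"wy":0,"wz":0,"claw":1},{"tx":0,"ty":0,"tz":-30,"wx":0,"wy":0,"wz":0,"claw":1},{"tx":0,"ty":0,"tz":-30,"wx":0,"wy":0,"wz":0,"claw":1}]'; python3 -c "
from h import *
print(tomove(.457,.4295,.145,1.413))"
```

```text
time: 36.13
tool_pos: [0.4952, 0.4546, 0.1187]
eef_rot: [3.141, -0.001, 1.414]
wrist_force: [-0.7, -0.3, 0.4]
opening: 0.0853
time: 36.97
tool_pos: [0.4949, 0.4546, 0.1175]
eef_rot: [3.141, -0.0, 1.415]
wrist_force: [1.5, -0.3, 3.0]
opening: 0.0064
time: 37.47
tool_pos: [0.4943, 0.4543, 0.1463]
eef_rot: [-3.141, 0.001, 1.415]
wrist_force: [-0.1, -0.5, -5.2]
opening: 0.0069
([-30.3, -33.0, 1.4], [-0.0011, 0.0011, 0.0018], 37.4667)
```

```bash
python3 -m handwheel '[{"tx":-10,"ty":-11,"tz":0,"wx":0,"wy":0,"wz":0,"claw":1},{"tx":-20,"ty":-22,"tz":0,"wx":0,"wy":0,"wz":0,"claw":1},{"tx":-30,"ty":-33,"tz":0,"wx":0,"wy":0,"wz":0,"claw":1},{"tx":-30,"ty":-33,"tz":0,"wx":0,"wy":0,"wz":0,"claw":1},{"tx":-30,"ty":-33,"tz":10,"wx":0,"wy":0,"wz":0,"claw":1},{"tx":-30,"ty":-33,"tz":18,"wx":0,"wy":0,"wz":0,"claw":1},{"tx":-30,"ty":-33,"tz":24,"wx":0,"wy":0,"wz":0,"claw":1},{"tx":-30,"ty":-33,"tz":27,"wx":0,"wy":0,"wz":0,"claw":1},{"tx":-30,"ty":-33,"tz":29,"wx":0,"wy":0,"wz":0,"claw":1},{"tx":-30,"ty":-33,"tz":29,"wx":0,"wy":0,"wz":0,"claw":1},{"tx":-30,"ty":-33,"tz":29,"wx":0,"wy":0,"wz":0,"claw":1}]'
```

```text
time: 38.38
tool_pos: [0.4575, 0.4301, 0.1182]
eef_rot: [-3.142, -0.0, 1.415]
wrist_force: [-0.3, -0.5, -4.7]
opening: 0.0071
```

Nearly down (0.1182, contact near 0.1175); set it down 1 mm more, release and retreat.

```bash
python3 -m handwheel '[{"tx":0,"ty":0,"tz":1.5,"wx":0,"wy":0,"wz":0,"claw":1},{"tx":0,"ty":0,"tz":1.5,"wx":0,"wy":0,"wz":0,"claw":1},{"tx":0,"ty":0,"tz":1.5,"wx":0,"wy":0,"wz":0,"claw":1}]'; python3 -m handwheel '[{"tx":0,"ty":0,"tz":0,"wx":0,"wy":0,"wz":0,"claw":-1},{"tx":0,"ty":0,"tz":0,"wx":0,"wy":0,"wz":0,"claw":-1},{"tx":0,"ty":0,"tz":0,"wx":0,"wy":0,"wz":0,"claw":-1},{"tx":0,"ty":0,"tz":0,"wx":0,"wy":0,"wz":0,"claw":-1},{"tx":0,"ty":0,"tz":0,"wx":0,"wy":0,"wz":0,"claw":-1},{"tx":0,"ty":0,"tz":0,"wx":0,"wy":0,"wz":0,"claw":-1},{"tx":0,"ty":0,"tz":-35,"wx":0,"wy":0,"wz":0,"claw":-1},{"tx":0,"ty":0,"tz":-75,"wx":0,"wy":0,"wz":0,"claw":-1},{"tx":0,"ty":0,"tz":-115,"wx":0,"wy":0,"wz":0,"claw":-1},{"tx":0,"ty":0,"tz":-155,"wx":0,"wy":0,"wz":0,"claw":-1},{"tx":0,"ty":0,"tz":-200,"wx":0,"wy":0,"wz":0,"claw":-1},{"tx":0,"ty":0,"tz":-200,"wx":0,"wy":0,"wz":0,"claw":-1}]'; python3 -m handwheel '[{"tx":-400,"ty":40,"tz":0,"wx":0,"wy":0,"wz":0,"claw":-1},{"tx":-400,"ty":40,"tz":0,"wx":0,"wy":0,"wz":0,"claw":-1},{"tx":-400,"ty":40,"tz":0,"wx":0,"wy":0,"wz":0,"claw":-1},{"tx":-400,"ty":40,"tz":0,"wx":0,"wy":0,"wz":0,"claw":-1},{"tx":-400,"ty":40,"tz":0,"wx":0,"wy":0,"wz":0,"claw":-1},{"tx":-400,"ty":40,"tz":0,"wx":0,"wy":0,"wz":0,"claw":-1},{"tx":-400,"ty":40,"tz":0,"wx":0,"wy":0,"wz":0,"claw":-1},{"tx":-400,"ty":40,"tz":0,"wx":0,"wy":0,"wz":0,"claw":-1},{"tx":-400,"ty":40,"tz":0,"wx":0,"wy":0,"wz":0,"claw":-1},{"tx":-400,"ty":40,"tz":0,"wx":0,"wy":0,"wz":0,"claw":-1},{"tx":-400,"ty":40,"tz":0,"wx":0,"wy":0,"wz":0,"claw":-1},{"tx":-400,"ty":40,"tz":0,"wx":0,"wy":0,"wz":0,"claw":-1}]'; python3 -c "
from h import *
t=camera('top');s=camera('side')
cv2.imwrite('pics/f2_top.png',t[...,::-1]);cv2.imwrite('pics/f2_side.png',s[...,::-1])
for n,a in(('top',t),('side',s)):
  b=cv2.imread(f'pics/f_{n}.png')[...,::-1];d=(np.abs(a.astype(int)-b).max(2)>40).astype(np.uint8)
  d=cv2.morphologyEx(d,cv2.MORPH_OPEN,np.ones((3,3),np.uint8));k=cv2.connectedComponentsWithStats(d)
  print(n,[tuple(map(int,r)) for r in k[2][1:] if r[4]>25])
  c=calibration(n);x,y=px(c,[.457,.429,.063]).round().astype(int)
  # mean colours at predicted can lid centre, and circle fit of grey lid
  q=a.astype(int);g=((q.max(2)-q.min(2)<22)&(q.max(2)>90)).astype(np.uint8);g[:y-35]=0;g[y+35:]=0;g[:,:x-35]=0;g[:,x+35:]=0
  k=cv2.connectedComponentsWithStats(cv2.morphologyEx(g,cv2.MORPH_CLOSE,np.ones((5,5),np.uint8)));i=1+np.argmax(k[2][1:,4])
  (cx,cy),r=cv2.minEnclosingCircle(np.argwhere(k[1]==i)[:,::-1].astype(np.float32).copy())
  h=np.linalg.inv(H(c,.063))@[cx,cy,1];print(n,(x,y),'lid',(cx,cy,r),k[2][i],h[:2]/h[2])
  hb=np.array([cv2.HoughCircles(cv2.cvtColor(a,cv2.COLOR_RGB2GRAY),cv2.HOUGH_GRADIENT,1,20,param1=100,param2=14,minRadius=15,maxRadius=22)]) if n=='top' else None
  print(hb[...,:8,:].reshape(-1,3).round() if hb is not None else '')
"
```

```text
time: 38.63
tool_pos: [0.4577, 0.4302, 0.1173]
eef_rot: [3.141, -0.001, 1.415]
wrist_force: [2.2, 0.1, -0.3]
opening: 0.0069
time: 39.63
tool_pos: [0.4582, 0.4307, 0.3256]
eef_rot: [3.134, -0.009, 1.415]
wrist_force: [-0.5, -0.6, 1.2]
opening: 0.0855
time: 40.63
tool_pos: [0.4347, 0.0277, 0.3169]
eef_rot: [3.141, -0.0, 1.412]
wrist_force: [0.4, 0.2, 0.2]
opening: 0.0854
top [(359, 165, 149, 235, 18358), (264, 172, 127, 181, 13185), (130, 185, 52, 51, 1303), (161, 201, 22, 18, 163), (211, 352, 53, 48, 1142), (268, 357, 70, 43, 1661), (368, 386, 10, 14, 89)]
top (np.int64(164), np.int64(218)) lid (164.85879516601562, 217.7129669189453, 17.66847801208496) [148 201  34  35 808] [0.45719432 0.42779346]
[[164. 218.  18.]
 [540. 284.  16.]
 [ 86. 192.  21.]
 [460. 106.  16.]]
side [(305, 7, 171, 345, 25981), (467, 29, 12, 27, 208), (481, 30, 22, 11, 104), (565, 45, 58, 22, 538), (553, 59, 11, 7, 56), (382, 98, 6, 6, 31), (385, 98, 25, 25, 275), (409, 98, 6, 9, 38), (459, 100, 44, 45, 1158), (373, 115, 10, 12, 93), (504, 119, 118, 192, 10620), (612, 123, 25, 14, 245), (613, 137, 27, 17, 273), (619, 152, 14, 8, 77), (478, 232, 16, 12, 116), (467, 270, 15, 11, 99), (504, 289, 26, 8, 89), (161, 290, 64, 55, 2074), (479, 290, 23, 32, 459), (457, 303, 14, 10, 86), (524, 304, 20, 33, 272), (194, 311, 10, 7, 35), (512, 337, 14, 10, 72), (508, 346, 4, 9, 33), (398, 355, 75, 45, 2120), (492, 363, 8, 9, 50), (469, 372, 18, 15, 173)]
side (np.int64(205), np.int64(318)) lid (207.1216278076172, 319.3996276855469, 25.35069465637207) [ 182  295   43   50 1397] [0.44920483 0.4277831 ]
```

```bash
python3 -c "
from plant import *
print(hand_in())"
```

```text
the job is handed in; nothing more can be done
None
```

The job is done and handed in at about 41 s of robot time. I lifted the can by its handle onto the mat first. Then I stacked the two red tubs on the red cradle and the two green tubs on the green cradle. Only two tubs of each colour were in view.

**The can was knocked aside.** The check after stacking showed it about 39 mm off the mat centre, overhanging the edge. I re-gripped it and set it back. The last top picture puts its lid at (0.457, 0.428), within 2 mm of the mat centre.

**Last checks:**
- **Stacks:** every tub came down within about 0.5 mm of the height for feet in the pockets. The stacks stood square when last viewed, and the final top picture shows no change except where the can and arm moved.
- **Beaker:** it is in the same place as in the first picture.
- **Disagreement:** in the side camera, a rough outline of the can's lid sits about 8 mm nearer the robot in x than in the top camera. Either reading is well inside the 33 mm allowed.
- **Not checked:** the tub-present pins could not be read directly; I judged them from the tub heights. I had used all 16 picture views, so the final can position is measured from the images by code, not viewed.

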